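Set the gap of a bench jaw crusher and charge it with ore

ROBOT

A 6-joint arm with a two-finger parallel gripper is mounted at the origin on the work surface. World frame = base frame: x ahead of the robot, y to its left, z up, the work surface at z = 0. Lengths are in m, angles in rad, forces in N, time in s.
With the tool pointing down it reaches from about 0.25 to 0.775 m from the base axis. Payload 4 kg.
Tool frame: the origin (TCP) lies midway between the tips of the shut fingers; the grasp point (between the pads) lies 19 mm behind it; z points along the fingers, y is the direction in which the jaws open and shut (so a half turn about z gives the same grasp; the last joint's range is limited). The gripper opens to 94 mm and grips with 3 to 60 N. Pads are 16 mm wide; open, the fingers measure 119 mm over their backs; the gripper's body (75 mm by 177 mm) begins 78 mm behind the grasp point.
Start: joints at [1.208, 0.087, 1.371, -0, 1.684, -0.103], TCP at [0.141, 0.532, 0.206] pointing down, gripper open.
Joint ranges: [-3.1, 3.1], [-0.76, 2.03], [0.27, 2.55], [-1.08, 4.22], [0.17, 2.65], [-2.57, 2.57]. Speed limits (rad/s): [2.79, 2.79, 3.14, 3.14, 3.14, 3.14].

INTERFACE

Orientations are given as [roll, pitch, yaw] about the fixed x, y, z axes, in that order (R = Rz(yaw) Ry(pitch) Rx(roll)).
In Python, from bench import robot gives the robot as it stands.
- The arm moves only by the tool drive_tool, never from a script. Its argument "series" is a list that holds one entry, the list of rows, each a list of 7 numbers: the turn, a rotation vector about the tool's x, y, z in rad, then the shift along the tool's x, y, z in cm, then the opening in per cent of the stroke, from 0 (shut) to 100 (fully open). In form: [[[rx, ry, rz, tx, ty, tz, fingers], ...]]. A call has 1 to 20 rows; each row is the pose to reach, as a shift and turn from the pose measured when the call began, along the tool's axes at that moment; what a row does not reach only later rows make up. A row lasts 1/10 s, in which the tool goes at most 50 mm and 8.59 degrees, less where a joint would pass 70% of its speed; a pose out of reach is approached as far as the arm can. A call with a gripper value outside its range is refused whole. The fingers move at their own pace and stop on an object; the grip force is fixed at half the most. Time passes only in rows, so rows that repeat a pose let the fingers close. It gives the time, the measured TCP pose, the force and the opening at its end, in the units of the state.
- robot.get_obs(): the state, without advancing time (a new reading comes with each control period).
- robot.snapshot(name): name is "scene" or "side" or "wrist"; returns a dict with "img" (384x512x3 uint8, blue, green, red), "depth" (384x512 float32, m along the optical axis (not along the pixel's ray), 0 where there is no reading), "vertical_fov" (degrees; the focal length in pixels is half the picture's height over the tangent of half this angle, whatever the lens; pixels are square), "cx", "cy" (the principal point, pixels), "rvec" (rotation vector, rad) and "tvec" (3), from world to camera coordinates, as OpenCV has them. Camera axes: x right, y down, z forward; pixel columns grow to the right and rows downward; lengths in m; the calibration is good to about 2 mm. A picture is of the moment at which its call begins.
- robot.close_job(): hands the job in, once; it reports no verdict.
The state is a dict: "time": time; "joint_positions": joint angles; "qvel": joint speeds; "joint_torque": joint torques, N m; "tool_pos": TCP position; "ee_rot": TCP orientation; "wrist_force": force on the tool from outside, world axes, zero at the start; "wrist_torque": the same for the moment, N m; "width": finger opening in m.
Only numpy, scipy, OpenCV 4.12 (cv2) and the standard library are available. Lean on these libraries where they do the work, as an engineer would, in place of code of your own. Each camera call takes 0.05 s, during which the arm holds its last target.

TASK

With the hopper still empty, set the crusher's gap: wind the handwheel anticlockwise (seen from above) well past the yellow set mark, by more than its 20 degrees of slack, then bring the red dial line up to the mark clockwise, so that the slack is taken up, and leave it there. Then lift the guard flap, put every green ore lump into the hopper, and ease the flap fully shut by its bar without ever letting it snap shut. Leave the brown ironstone, hammer, brush and jar where they are.

Things in the scene. Friction and masses are not known exactly. Their poses are not given: they have to be found in the camera images.
- crusher: bench jaw crusher, fixed to the bench, a grey-blue machine 250 mm (its x) by 390 mm (its y); origin on the bench top under its middle, its z up. The hopper, 160 mm square outside, stands at its +y end with its rim 200 mm above the bench; the handwheel lies flat on top of the wedge box, 140 mm high, at its -y end. Belt guard (155 mm high) and motor (125 mm high) are along its +x side. Its yaw and place differ from start to start
- hopper_mouth (a point): centre of the open top of the hopper, at the rim, under the shut flap; axes as the crusher's. The mouth is 124 mm (x) by 130 mm (y) clear; straight walls go down 60 mm, then two jaw plates facing each other along y close to a V, its bottom 150 mm below the rim. Lumps dropped in lie there in a heap, its top at least 50 mm below the rim
- wheel_axis (a point): point on the handwheel's upright axis, at the top face of its dial
- dial_line (a point): outer end of the red line on the handwheel's dial (an aluminium disc 125 mm across with black graduations), 64 mm from the axis, at the level of the dial's top; it turns with the wheel
- set_mark (a point): tip of the yellow set mark, a small clip at the edge of the dial, 64 mm from the axis, at the same height as dial_line: the red line is on the mark when the two points meet. Its place round the dial differs from start to start, it does not move when the wheel turns. Its -x axis points outward from the wheel axis; the red line is clockwise of the mark (seen from above) when it has a positive y in this point's frame
- crank (a point): middle of the black upright crank grip of the handwheel, 20 mm across and 58 mm tall, free to revolve on its own pin, 48 mm from the wheel axis on the side opposite to the red line; it can be pinched from above. Its top is 22 mm above this point, the dial 36 mm below. Turning the wheel takes about 4 N at the grip; the wheel stays where it is left
- wheel (a joint): lost motion between handwheel and adjusting screw, in rad: 0.35 when the wheel was last driven clockwise (seen from above) and the slack is taken up on the closing side, 0 when last driven anticlockwise, between while the wheel turns freely without moving the screw. It is not the dial's angle. The screw has end stops about 2 rad or more beyond the mark on either side
- flap_hinge (a point): middle of the hinge line of the guard flap, on the crusher's +y side of the hopper; the hinge runs along the crusher's x
- flap_handle (a point): middle of the grab bar on the yellow guard flap, a round steel bar 12 mm thick and 84 mm long parallel to the hinge, between two legs, its centre 39 mm off the flap's outer face and 9 mm short of the flap's free edge. When shut it is 138 mm from the hinge in the crusher's -y direction and 42 mm above it; it swings up and over towards +y
- flap (a joint): angle of the guard flap in rad, 0 shut (lying on the hopper rim), 1.75 fully open against its stop. 150 by 145 mm, 0.35 kg. An over-centre spring pulls it shut below about 1.4 rad (about 4 N at the bar near shut, less further up) and holds it open beyond that; let go below that it snaps shut
- ore0_mid (a point): lump 0 of green copper ore, an irregular broken block about 48 mm (its x) by 38 mm (its y) by 35 mm high, 0.1 to 0.2 kg, lying on the rubber mat on a flat face; the point is its centre, 18 mm above its underside. It has two roughly parallel broken faces 38 mm apart, square to its own y axis. Absent (None) in some starts
- ore1_mid (a point): lump 1 of green copper ore, an irregular broken block about 48 mm (its x) by 38 mm (its y) by 35 mm high, 0.1 to 0.2 kg, lying on the rubber mat on a flat face; the point is its centre, 18 mm above its underside. It has two roughly parallel broken faces 38 mm apart, square to its own y axis. Absent (None) in some starts
- ore2_mid (a point): lump 2 of green copper ore, an irregular broken block about 48 mm (its x) by 38 mm (its y) by 35 mm high, 0.1 to 0.2 kg, lying on the rubber mat on a flat face; the point is its centre, 18 mm above its underside. It has two roughly parallel broken faces 38 mm apart, square to its own y axis. Absent (None) in some starts
- ore3_mid (a point): lump 3 of green copper ore, an irregular broken block about 48 mm (its x) by 38 mm (its y) by 35 mm high, 0.1 to 0.2 kg, lying on the rubber mat on a flat face; the point is its centre, 18 mm above its underside. It has two roughly parallel broken faces 38 mm apart, square to its own y axis. Absent (None) in some starts
- ironstone_mid (a point): lump of dark red-brown ironstone, 46 by 40 by 37 mm, also on the mat; the point is its centre. To be left alone
- hammer: cross-peen hammer with wooden handle, 280 mm long, lying beside the mat; origin under its middle. To be left alone
- brush: bench brush, 200 mm, lying flat beyond the mat; origin under its middle. To be left alone
- jar: closed green glass jar, 70 mm across, 90 mm tall; origin under its middle. To be left alone
There are look-alikes about, which are no part of the job. Leave any blue look-alike of the part that bears ore2_mid alone.

How it is judged:
On the way, in this order (a step that is already met when the one before it is completed fails the run):
1. hopper empty, the red line wound anticlockwise past the set mark by at least 17 degrees (y of dial_line in the frame of set_mark below -0.019 m and horizontal distance between each of ore0_mid, ore1_mid, ore2_mid, ore3_mid and hopper_mouth above 0.12 m), for 0.1 s.
2. hopper still empty, the red line within 6 mm of the set mark with the slack taken up clockwise (distance between dial_line and set_mark below 0.006 m and value of joint wheel above 0.27 rad and horizontal distance between each of ore0_mid, ore1_mid, ore2_mid, ore3_mid and hopper_mouth above 0.12 m), for 0.3 s.
3. every green lump in the hopper, below its rim (x of ore0_mid in the frame of hopper_mouth between -0.07 and 0.07 m and y of ore0_mid in the frame of hopper_mouth between -0.075 and 0.075 m and z of ore0_mid in the frame of hopper_mouth between -0.17 and -0.008 m and x of ore1_mid in the frame of hopper_mouth between -0.07 and 0.07 m and y of ore1_mid in the frame of hopper_mouth between -0.075 and 0.075 m and z of ore1_mid in the frame of hopper_mouth between -0.17 and -0.008 m and x of ore2_mid in the frame of hopper_mouth between -0.07 and 0.07 m and y of ore2_mid in the frame of hopper_mouth between -0.075 and 0.075 m and z of ore2_mid in the frame of hopper_mouth between -0.17 and -0.008 m and x of ore3_mid in the frame of hopper_mouth between -0.07 and 0.07 m and y of ore3_mid in the frame of hopper_mouth between -0.075 and 0.075 m and z of ore3_mid in the frame of hopper_mouth between -0.17 and -0.008 m), for 0.3 s.
At the end, for the whole second after the job is handed in: Every green lump lies in the hopper with its centre at least 8 mm below the rim, the flap is shut (under 0.04 rad), the red line is within 6 mm of the set mark and the wheel's slack is taken up clockwise (lost motion above 0.27 rad) (all of step 3 and distance between dial_line and set_mark below 0.006 m and value of joint wheel above 0.27 rad and value of joint flap below 0.04 rad); the robot touches nothing.
It fails at once if the flap snaps shut (faster than 4 rad/s, about half a metre a second at the bar, in the last 0.4 rad) (value of joint flap below 0.4 rad and velocity of joint flap below -4 rad/s).
It fails at once if ironstone, hammer, brush or jar moved more than 6 cm, or the jar tipped over (distance of any of ironstone_mid, hammer, brush, jar from where it was at the start of the episode above 0.06 m or angle between jar's own z axis and vertical above 0.6 rad).
Of ore0, ore1, ore2, ore3 only 2 to 4 are there at a start; the rules pass over those that are not, and their reading is None.
At some moment in a run one of ore0, ore1, ore2, ore3 may be knocked a few centimetres aside while the robot is not near it.
It also fails if it takes over 210 s, if anything falls off the work surface, if the arm or the gripper's body presses on something with over 40 N, if the wrist force passes 120 N, or if a joint passes its speed limit or range.

## Working session

There is one attempt and no reset: what is moved stays moved. The work goes in short steps, Python scripts to look and compute and a tool call to move; the robot and the scene stay as the last step left them, time stands still between calls to the robot, and variables do not carry over. Pictures are saved under pics/ and viewed, and the job is handed in when it is done.

Besides the shell and the picture viewer there is one more tool, called after ">>>" by a JSON object that holds its "api" and its "payload", one argument or row to a line. drive_tool: Moves the arm, as the interface text tells. Its arguments: {"type":"object","properties":{"series":{"type":"array","items":{"type":"array","items":{"type":"array","items":{"type":"number"}}}}},"required":["series"]}

```bash
mkdir -p pics; ls; cat > h.py <<'E'
import numpy as np, cv2
from bench import robot
from scipy.spatial.transform import Rotation as R
def snap(n,f=None):
    s=robot.snapshot(n)
    if f: cv2.imwrite('pics/'+f,s['img'])
    return s
def K(s):
    f=192/np.tan(np.radians(s['vertical_fov'])/2)
    return f,s['cx'],s['cy']
def W(s,u,v,d):
    f,cx,cy=K(s); Rm=cv2.Rodrigues(np.array(s['rvec'],float))[0]
    p=np.stack([(u-cx)/f*d,(v-cy)/f*d,d*np.ones_like(u*1.0)],-1)
    return (p-np.array(s['tvec']).ravel())@Rm
def ray(s,u,v,z):
    f,cx,cy=K(s); Rm=cv2.Rodrigues(np.array(s['rvec'],float))[0]
    c=-Rm.T@np.array(s['tvec']).ravel(); d=Rm.T@np.array([(u-cx)/f,(v-cy)/f,1.])
    return c+d*(z-c[2])/d[2]
def cloud(s):
    v,u=np.mgrid[0:384,0:512]
    return W(s,u,v,s['depth'])
def proj(s,P):
    f,cx,cy=K(s); Rm=cv2.Rodrigues(np.array(s['rvec'],float))[0]
    q=np.atleast_2d(P)@Rm.T+np.array(s['tvec']).ravel()
    return np.c_[q[:,0]/q[:,2]*f+cx,q[:,1]/q[:,2]*f+cy]
def move(P,rpy):
    "world target -> tool-frame rotvec (rad), shift cm"
    o=robot.get_obs(); R0=R.from_euler('xyz',o['ee_rot']); 
    r=(R0.inv()*R.from_euler('xyz',rpy)).as_rotvec(); t=R0.inv().apply(np.array(P)-o['tool_pos'])*100
    return np.round(r,3),np.round(t,2)
E
python3 - <<'E'
from h import *
print(robot.get_obs())
for n in ['scene','side','wrist']:
    s=snap(n,n+'0.png'); print(n,s['vertical_fov'],s['cx'],s['cy'],s['rvec'],s['tvec'])
E
```

```text
pics
{'time': 0.0, 'joint_positions': array([ 1.20790474e+00,  8.79888923e-02,  1.37225991e+00,  4.92111606e-07,
        1.68365378e+00, -1.03115181e-01]), 'qvel': array([-0.00033875, -0.00184904, -0.00289529, -0.00053373, -0.00174646,
        0.00197331]), 'joint_torque': array([-6.35636061e-04, -3.40192223e+01, -3.02424753e+01,  7.15700048e-02,
        3.30420630e-02, -1.71201041e-04]), 'tool_pos': array([0.14108365, 0.53100509, 0.20428284]), 'ee_rot': array([-3.13929505e+00, -2.38253075e-04,  2.88181603e+00]), 'wrist_force': array([ 0.13234399, -0.26580586, -0.84468715]), 'wrist_torque': array([0.00986774, 0.07140277, 0.00055312]), 'width': 0.09386795057124542}
scene 43.13482083679176 252.73198673938347 189.22435810175284 [ 2.15472952  1.09133362 -0.4299129 ] [-0.2463791  -0.25206447  1.90663337]
side 46.53575585506916 254.99383637629174 191.76279997066035 [ 2.16782039 -0.0842025   0.0293975 ] [-0.55969131  0.10912275  1.38750098]
wrist 68.3611004031866 259.21971604049884 188.38479351366504 [-2.32476047 -1.788791   -0.22212252] [-0.54774259 -0.02560752  0.39177754]
```

View pics/scene0.png

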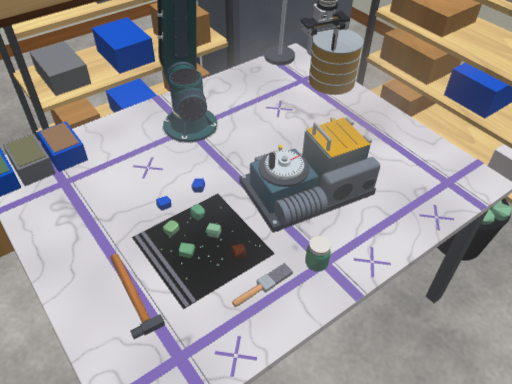

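View pics/side0.png

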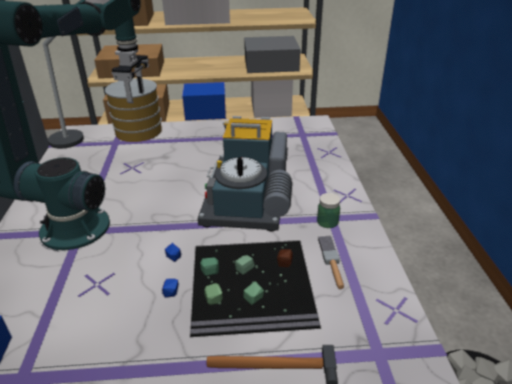

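View pics/wrist0.png

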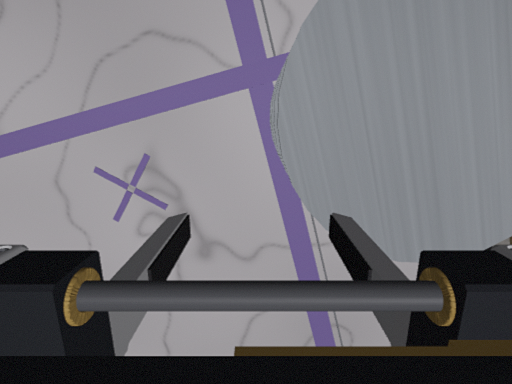

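The scene picture shows four green lumps at about (171,228), (198,212), (214,230) and (187,250). The brown ironstone is at (238,250). Two blue look-alikes are at (164,202) and (198,184), and the green jar is at (318,253). The crusher is around (310,170). Next I measure.

```bash
cat > m1.py <<'E'
from h import *
for n in ['scene','side']:
    s=snap(n); C=cloud(s); hsv=cv2.cvtColor(s['img'],cv2.COLOR_BGR2HSV)
    print(n,'cam',-cv2.Rodrigues(np.array(s['rvec']))[0].T@np.array(s['tvec']).ravel())
    for nm,lo,hi in [('green',(45,60,60),(85,255,255)),('blue',(108,150,60),(125,255,255)),('red',(0,90,40),(8,255,255)),('red2',(172,90,40),(180,255,255)),('yellow',(20,150,120),(32,255,255))]:
        m=cv2.inRange(hsv,lo,hi); k,l,st,ce=cv2.connectedComponentsWithStats(m)
        for i in range(1,k):
            if st[i,4]<8: continue
            p=C[l==i]; z=p[:,2]
            if np.linalg.norm(np.median(p,0)[:2])>1.0: continue
            top=p[z>np.percentile(z,60)]
            print(nm,st[i],np.round(ce[i]),'med',np.round(np.median(p,0),3),'min',np.round(p.min(0),3),'max',np.round(p.max(0),3))
E
python3 m1.py
python3 - <<'E'
from h import *
for n,(a,b,c,d) in [('scene',(235,110,385,230)),('side',(195,110,295,235))]:
    s=snap(n); cv2.imwrite(f'pics/{n}_cr.png',cv2.resize(s['img'][b:d,a:c],None,fx=5,fy=5,interpolation=cv2.INTER_CUBIC))
E
```

```text
scene cam [ 1.35190276 -0.70855136  1.19574406]
green [  0 159   7  12  37] [  3. 165.] med [-0.083 -0.665  0.084] min [-0.126 -0.675  0.077] max [-0.058 -0.657  0.09 ]
green [190 204  15  16 166] [197. 211.] med [ 0.428 -0.231  0.034] min [ 0.38  -0.249  0.003] max [ 0.448 -0.195  0.044]
green [164 221  15  12 123] [171. 226.] med [ 0.435 -0.329  0.036] min [ 0.411 -0.351  0.022] max [ 0.455 -0.308  0.046]
green [208 224  10   7  26] [212. 227.] med [ 0.513 -0.229  0.038] min [ 0.497 -0.242  0.032] max [ 0.529 -0.21   0.044]
green [179 242  17  16 207] [186. 249.] med [ 0.538 -0.337  0.035] min [ 0.485 -0.361 -0.001] max [ 0.558 -0.299  0.045]
green [306 248  24  23 319] [317. 261.] med [ 0.807 -0.062  0.048] min [ 0.765 -0.709  0.007] max [ 1.352 -0.017  1.196]
blue [  92   18   63   55 2245] [124.  44.] med [-0.858  0.127 -0.076] min [-2.128 -0.709 -0.746] max [1.352 0.771 1.196]
blue [107  79  49  30 882] [129.  94.] med [-0.98   0.138 -0.461] min [-1.1   -0.709 -0.559] max [1.352 0.266 1.196]
blue [ 37 122  50  49 756] [ 65. 153.] med [-0.042 -0.473  0.058] min [-0.808 -0.709 -0
[... 1513 characters left out ...]
35]
blue [  0 316  10  44 245] [  3. 337.] med [-0.041 -0.433  0.03 ] min [-0.045 -1.123  0.003] max [ 0.49  -0.411  0.866]
red [205 192   2   5  10] [206. 194.] med [0.411 0.012 0.09 ] min [0.408 0.001 0.079] max [0.414 0.026 0.105]
red [277 249  15  17 135] [285. 257.] med [ 0.627 -0.227  0.034] min [ 0.605 -0.238  0.005] max [ 0.653 -0.163  0.042]
red [236 367   8   1   8] [240. 367.] med [ 0.489 -0.538  0.011] min [ 0.481 -0.541  0.01 ] max [ 0.497 -0.538  0.014]
yellow [224 119  47  21 383] [251. 127.] med [0.593 0.234 0.205] min [ 0.475 -1.123  0.185] max [0.635 0.303 0.866]
yellow [234 128  24  11 234] [245. 133.] med [0.546 0.184 0.205] min [0.508 0.142 0.201] max [0.582 0.23  0.208]
```

View pics/scene_cr.png

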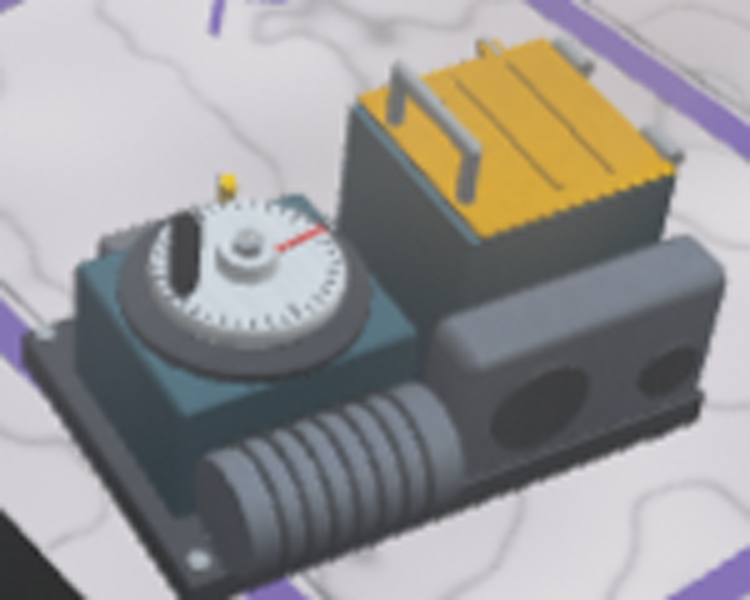

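View pics/side_cr.png

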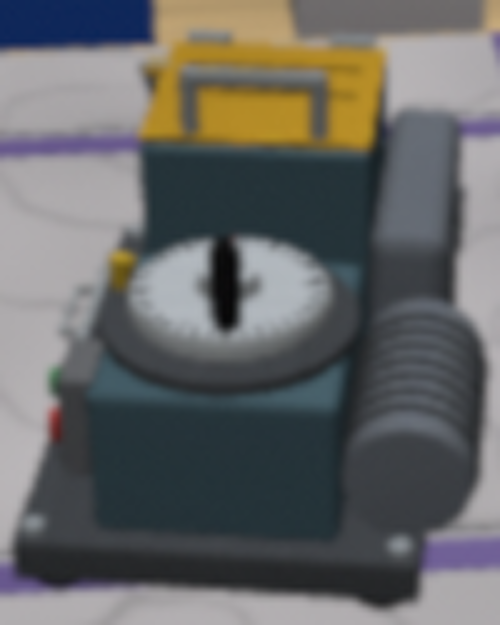

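```bash
cat > m2.py <<'E'
from h import *
s=snap('scene'); C=cloud(s); hsv=cv2.cvtColor(s['img'],cv2.COLOR_BGR2HSV)
v,u=np.mgrid[0:384,0:512]
m=cv2.inRange(hsv,(18,120,110),(34,255,255))>0
m&=(u>270)&(u<380)&(v<165)&(abs(C[...,2]-.205)<.006)
m=cv2.erode(m.astype(np.uint8),np.ones((3,3)))>0
r=cv2.minAreaRect((C[m][:,:2]*1000).astype(np.float32)); print('flap rect',r, cv2.boxPoints(r))
# dial
L=hsv[...,2]>150; m=L&(hsv[...,1]<60)&(u>262)&(u<315)&(v>140)&(v<190)
print('dial z',np.percentile(C[m][:,2],[10,50,90]))
p=C[m]; p=p[(p[:,2]>.13)&(p[:,2]<.2)]; print(np.median(p,0),p.min(0),p.max(0))
# red
m=((hsv[...,0]<8)|(hsv[...,0]>170))&(hsv[...,1]>60)&(u>285)&(u<302)&(v>150)&(v<165); print(np.c_[u[m],v[m]].tolist(),C[m])
m=(cv2.inRange(hsv,(18,100,90),(34,255,255))>0)&(u>274)&(u<286)&(v>140)&(v<155); print(np.c_[u[m],v[m]].tolist(),C[m])
o=robot.get_obs(); w=snap('wrist'); Rw=cv2.Rodrigues(np.array(w['rvec']))[0]; c=-Rw.T@np.array(w['tvec']).ravel()
Rt=R.from_euler('xyz',o['ee_rot']).as_matrix()
print('cam in tool',Rt.T@(c-o['tool_pos'])); print(Rt.T@Rw.T)
d=w['depth'];Cw=cloud(w); print('lid',Cw[100,400],Cw[200,500],Cw[300,100])
E
python3 m2.py
```

```text
flap rect ((557.3422241210938, 226.64971923828125), (136.5522003173828, 141.12620544433594), 79.05718994140625) [[475.10138 173.01001]
 [613.6615  146.22015]
 [639.58307 280.28943]
 [501.02295 307.07928]]
dial z [-0.00065749  0.16662815  0.17247002]
[0.53396982 0.04110245 0.16884872] [ 0.42280102 -0.02173831  0.13151991] [0.58438813 0.16282706 0.19354895]
[[298, 155], [299, 155], [296, 156], [297, 156], [298, 156], [299, 156], [294, 157], [295, 157], [296, 157], [297, 157], [292, 158], [293, 158], [294, 158], [290, 159], [291, 159], [292, 159]] [[0.52064346 0.09734695 0.16916165]
 [0.50520276 0.11677569 0.14775148]
 [0.51816713 0.09145513 0.16621716]
 [0.52541423 0.08882519 0.17288626]
 [0.52725202 0.09138608 0.17287556]
 [0.52442663 0.09849538 0.16706764]
 [0.52039633 0.08108382 0.16908275]
 [0.52448996 0.08149664 0.17186025]
 [0.52628791 0.08409027 0.17180288]
 [0.52760771 0.08714622 0.17115078]
 [0.51809819 0.07504916 0.16635793]
 [0.52438453 0.0734139  0.17184712]
 [0.52778376 0.07447602 0.17378045]
 [0.52347378 0.06187063 0.17310588]
 [0.52548579 0.06423834 0.17332636]
 [0.52756
[... 170 characters left out ...]
532 0.07808265 0.1701063 ]
 [0.44931116 0.08160096 0.16893808]
 [0.45569256 0.0802746  0.17405263]
 [0.45406479 0.07346112 0.17212663]
 [0.45546374 0.07649513 0.17157133]
 [0.45703965 0.07937822 0.17121616]
 [0.45400948 0.07378175 0.16768603]
 [0.46174884 0.07127053 0.17439843]
 [0.46365426 0.07384241 0.17443118]
 [0.46344521 0.07006456 0.17198136]
 [0.46545611 0.07254427 0.17213551]]
cam in tool [ 0.07247693 -0.00114493 -0.18004821]
[[ 3.31886397e-04 -9.68755567e-01 -2.48017219e-01]
 [ 9.99999761e-01  4.71882727e-04 -5.05016149e-04]
 [ 6.06272247e-04 -2.48016992e-01  9.68755493e-01]]
lid [0.0841551  0.63665879 0.19987569] [0.16629904 0.69278594 0.20112895] [0.10504093 0.49718005 0.32152265]
```

```bash
python3 - <<'E'
from h import *
o=robot.get_obs(); print(move([.141,.531,.40],o['ee_rot'])); print(move([.57,.12,.40],[np.pi,0,2.88]))
E
```

```text
(array([0., 0., 0.]), array([  0.02,  -0.06, -19.46]))
(array([-0.   ,  0.   ,  0.002]), array([-52.  , -28.76, -19.45]))
```

>>> {"api": "drive_tool", "payload": {
  "series": [
    [[0,0,0,0,0,-5,100],[0,0,0,0,0,-10,100],[0,0,0,0,0,-15,100],[0,0,0,0,0,-19.5,100],[0,0,0,-10,-5.5,-19.5,100],[0,0,0,-20,-11,-19.5,100],[0,0,0,-30,-16.5,-19.5,100],[0,0,0,-40,-22,-19.5,100],[0,0,0,-52,-28.8,-19.5,100],[0,0,0,-52,-28.8,-19.5,100],[0,0,0,-52,-28.8,-19.5,100],[0,0,0,-52,-28.8,-19.5,100],[0,0,0,-52,-28.8,-19.5,100],[0,0,0,-52,-28.8,-19.5,100],[0,0,0,-52,-28.8,-19.5,100],[0,0,0,-52,-28.8,-19.5,100],[0,0,0,-52,-28.8,-19.5,100],[0,0,0,-52,-28.8,-19.5,100]]
  ]
}}

```text
time: 2.25
tool_pos: [0.5703, 0.119, 0.3994]
ee_rot: [-3.141, -0.002, 2.88]
wrist_force: [-0.5, 1.5, 0.6]
width: 0.0941
```

```bash
python3 - <<'E'
from h import *
s=snap('wrist','w1.png'); o=robot.get_obs(); print(o['tool_pos'],o['ee_rot'],o['joint_positions'],o['time'])
E
```

```text
[0.56958913 0.11987217 0.4004107 ] [ 3.14142159e+00 -7.22111017e-04  2.88180115e+00] [ 1.09778625e-01  2.13909424e-01  8.39515728e-01  4.83819887e-04
  2.08877902e+00 -1.20098671e+00] 2.3
```

View pics/w1.png

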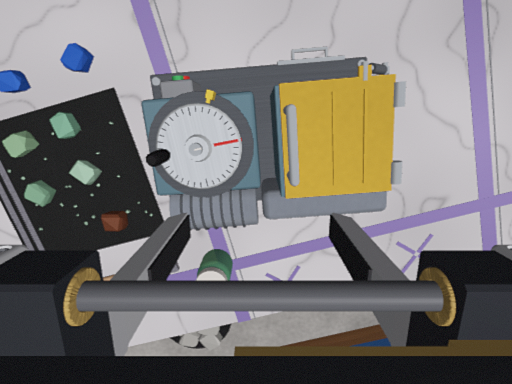

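The wrist view shows the red line tip at (239,141), the hub at (198,148), the yellow set mark at (210,96) and the black crank at (158,157). The shut flap has its bar at about x 292, and the ore lumps are to the left. The flap's bar is on the wheel side.

```bash
cat > dial.py <<'E'
from h import *
from scipy.optimize import least_squares
def dial(s,verbose=True,zd=None,cen=None):
    C=cloud(s); hsv=cv2.cvtColor(s['img'],cv2.COLOR_BGR2HSV); v,u=np.mgrid[0:384,0:512]
    near=np.hypot(C[...,0]-.52,C[...,1]-.035)<.10
    if zd is None:
        m=near&(C[...,2]>.15)&(C[...,2]<.19)&(hsv[...,1]<60)&(hsv[...,2]>140); zd=np.median(C[m][:,2])
    f,cx,cy=K(s)
    # plane points
    P=np.stack([ray(s,a,b,zd) for a,b in zip(u[near],v[near])]); I=np.c_[u[near],v[near]]; h=hsv[near]
    red=((h[:,0]<8)|(h[:,0]>172))&(h[:,1]>110)
    yel=(h[:,0]>20)&(h[:,0]<33)&(h[:,1]>130)&(h[:,2]>110)&(np.hypot(*(P[:,:2]-[.52,.035]).T)<.085)
    if cen is None:
        m=near&(abs(C[...,2]-zd)<.004)&(hsv[...,2]>130)&(hsv[...,1]<60)
        mm=cv2.morphologyEx(m.astype(np.uint8),cv2.MORPH_CLOSE,np.ones((5,5)))
        k,l,st,ce=cv2.connectedComponentsWithStats(mm); i=1+np.argmax(st[1:,4])
        cn=cv2.findContours((l==i).astype(np.uint8),cv2.RETR_EXTERNAL,cv2.CHAIN_APPROX_NONE)[0]; cn=max(cn,key=len)[:,0]
        Q=np.array([ray(s,a,b,zd)[:2] for a,b in cn])
        r=least_squares(lambda x:np.hypot(Q[:,0]-x[0],Q[:,1]-x[1])-x[2],[.52,.035,.0625],loss='soft_l1',f_scale=.001)
        cen=r.x[:2]; print('dial r',r.x[2])
    Rr=P[red][:,:2]-cen; rad=np.hypot(*Rr.T); k=(rad>.02)&(rad<.07); Rr=Rr[k]
    d=Rr.mean(0); ar=np.arctan2(d[1],d[0])
    Y=P[yel][:,:2]-cen; d2=Y.mean(0); ay=np.arctan2(d2[1],d2[0])
    if verbose: print('zd',zd,'cen',cen,'red n',k.sum(),'r',np.hypot(*Rr.T).min(),np.hypot(*Rr.T).max(),'ang',np.degrees(ar),'yel n',yel.sum(),'r',np.hypot(*Y.T).min(),np.hypot(*Y.T).max(),'ang',np.degrees(ay),'z',np.median(C[near][yel][:,2]),'CWof mark deg',np.degrees((ay-ar+np.pi)%(2*np.pi)-np.pi))
    return zd,cen,ar,ay
if __name__=='__main__':
    s=snap('wrist'); zd,cen,ar,ay=dial(s)
    C=cloud(s); hsv=cv2.cvtColor(s['img'],cv2.COLOR_BGR2HSV); d=np.hypot(C[...,0]-cen[0],C[...,1]-cen[1])
    m=(hsv[...,2]<70)&(C[...,2]>zd+.045)&(d<.07); print('crank top',C[m].mean(0),m.sum(),C[m].min(0),C[m].max(0), 'pred',cen+.048*np.array([np.cos(ar+np.pi),np.sin(ar+np.pi)]))
    y=(hsv[...,0]>18)&(hsv[...,0]<34)&(hsv[...,1]>130)&(abs(C[...,2]-.205)<.008)&(C[...,1]>.1)
    p=C[y]; r=cv2.minAreaRect((p[:,:2]*1000).astype(np.float32)); print('flap',r,cv2.boxPoints(r),np.median(p[:,2]))
    b=(C[...,2]>.225)&(C[...,2]<.27)&(C[...,1]>.1)&(C[...,1]<.3); p=C[b]; print('bar',np.median(p,0),np.percentile(p[:,2],[5,50,95]),cv2.minAreaRect((p[:,:2]*1000).astype(np.float32)))
E
python3 dial.py
```

```text
dial r 0.06041274012359804
zd 0.1689149529608403 cen [0.51916662 0.04079724] red n 57 r 0.0218376394961752 0.0556462930317812 ang 85.78275683518443 yel n 102 r 0.06357796883656118 0.08112060888610044 ang 150.53713033352082 z 0.17172073606134955 CWof mark deg 64.75437349833639
crank top [0.53479188 0.07810596 0.51340966] 15781 [ 0.50669205 -0.01401999  0.21392756] [0.56424852 0.10862416 0.53930502] pred [ 0.51563678 -0.00707279]
flap ((547.8351440429688, 228.55767822265625), (144.2766876220703, 162.2022705078125), 79.53399658203125) [[454.97925 172.3517 ]
 [614.4829  142.88731]
 [640.69104 284.76367]
 [481.18738 314.22803]] 0.2068008850992256
bar [0.54005695 0.16523468 0.25067585] [0.24720206 0.25067585 0.25247524] ((542.7752075195312, 165.16810607910156), (11.894540786743164, 94.82213592529297), 79.54907989501953)
```

```bash
python3 - <<'E'
from h import *
from dial import dial
s=snap('wrist'); C=cloud(s); v,u=np.mgrid[0:384,0:512]
hsv=cv2.cvtColor(s['img'],cv2.COLOR_BGR2HSV)
b=(u>140)&(u<175)&(v>140)&(v<172)&(hsv[...,2]<75)&(C[...,2]>.215); p=C[b]
print(b.sum(),np.median(p,0),p.min(0),p.max(0),u[b].min(),u[b].max(),v[b].min(),v[b].max())
t=b&(C[...,2]>.222); print('top',C[t].mean(0),C[t].min(0),C[t].max(0))
for z in (.169,.172): dial(s,zd=z)
x,y,w,h=140,75,120,150
cv2.imwrite('pics/w1c.png',cv2.resize(s['img'][75:205,130:270],None,fx=5,fy=4.6))
E
```

```text
185 [ 0.51562965 -0.00497601  0.22611008] [ 0.49872844 -0.01382345  0.21531526] [0.5253621  0.13779855 0.58110705] 146 161 152 166
top [ 0.51574038 -0.00529791  0.22869026] [ 0.49872844 -0.01382345  0.2221487 ] [0.52479213 0.13779855 0.58110705]
dial r 0.0604197564028853
zd 0.169 cen [0.5191562  0.04088684] red n 60 r 0.021842484248564272 0.06230998799956063 ang 85.80977234181718 yel n 101 r 0.0634893788314742 0.08106057844113128 ang 150.5578328560252 z 0.17158527679091895 CWof mark deg 64.74806051420802
dial r 0.05821971043409943
zd 0.172 cen [0.51921477 0.04081586] red n 60 r 0.022439553463472855 0.0626249563175708 ang 86.1829375064343 yel n 101 r 0.06357395398072155 0.08101410030254902 ang 150.11126106483025 z 0.17158527679091895 CWof mark deg 63.928323558395945
```

View pics/w1c.png

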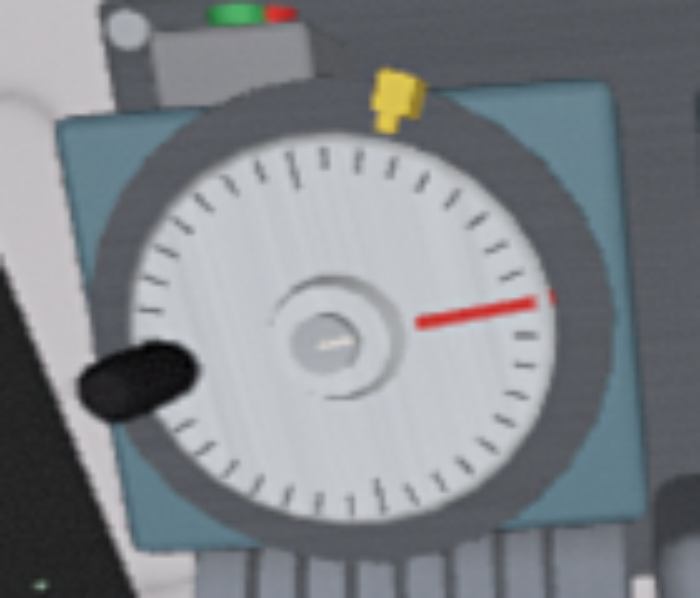

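```bash
python3 - <<'E'
from h import *
s=snap('wrist'); C=cloud(s)
cen=np.array([.5192,.0408])
for nm,a,b in [('tip',130+387/5,75+130/4.6),('redin',130+418/5,75+323/4.6),('redout',130+537/5,75+302/4.6),('redside',130+553/5,75+297/4.6)]:
    p=ray(s,a,b,.1705)[:2]-cen; print(nm,np.hypot(*p),np.degrees(np.arctan2(p[1],p[0])))
m=np.hypot(C[...,0]-cen[0],C[...,1]-cen[1])<.02; print('hub z',np.percentile(C[m&(C[...,2]<.3)][:,2],[5,50,95]))
print(move([.5157,-.0065,.30],[np.pi,0,2.88])); print(move([.5157,-.0065,.195],[np.pi,0,2.88]))
E
```

```text
tip 0.06382864725097508 150.14194657382157
redin 0.02320185598699892 84.07308724810295
redout 0.058299312244250244 85.20272923761556
redside 0.06312898042903388 85.85768653593675
hub z [0.1691891  0.18083753 0.19055496]
(array([0.001, 0.002, 0.004]), array([  1.91, -13.68,  10.15]))
(array([0.001, 0.002, 0.004]), array([  1.93, -13.69,  20.65]))
```

>>> {"api": "drive_tool", "payload": {
  "series": [
    [[0,0,0,0.6,-4.5,3,45],[0,0,0,1.3,-9,6,45],[0,0,0,1.9,-13.7,10,45],[0,0,0,1.9,-13.7,10,45],[0,0,0,1.9,-13.7,10,45],[0,0,0,1.9,-13.7,10,45],[0,0,0,1.9,-13.7,14,45],[0,0,0,1.9,-13.7,18,45],[0,0,0,1.9,-13.7,20.4,45],[0,0,0,1.9,-13.7,20.4,45],[0,0,0,1.9,-13.7,20.4,45],[0,0,0,1.9,-13.7,20.4,45]]
  ]
}}

```text
time: 3.65
tool_pos: [0.5177, -0.0061, 0.2007]
ee_rot: [3.14, 0.007, 2.885]
wrist_force: [0.5, -0.2, -0.4]
width: 0.0424
```

```bash
python3 - <<'E'
from h import *
s=snap('wrist','w2.png'); o=robot.get_obs(); print(o['tool_pos'],o['ee_rot'],o['wrist_force'],o['time'])
E
```

```text
[ 0.51762819 -0.00631253  0.2005725 ] [3.13999944 0.00685931 2.88485312] [-0.2826893   0.67300794  0.70459492] 3.7
```

View pics/w2.png

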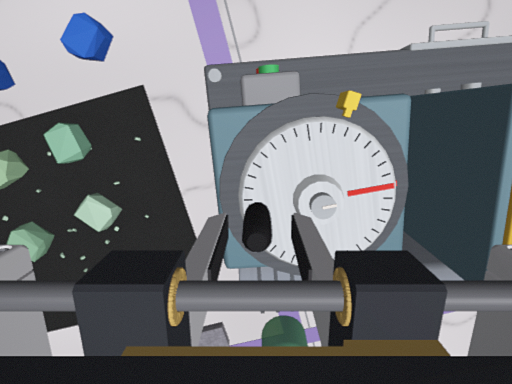

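The crank (258,227) lies between the fingers. I'll close on it.

>>> {"api": "drive_tool", "payload": {
  "series": [
    [[0,0,0,0.2,0,0.3,45],[0,-0.007,0,0.2,0,0.3,10],[0,-0.007,0,0.2,0,0.3,10],[0,-0.007,0,0.2,0,0.3,10],[0,-0.007,0,0.2,0,0.3,10],[0,-0.007,0,0.2,0,0.3,10]]
  ]
}}

```text
time: 4.3
tool_pos: [0.5157, -0.007, 0.1979]
ee_rot: [-3.141, 0.014, 2.884]
wrist_force: [-1.5, -3.2, 2.2]
width: 0.0185
```

```bash
cat > arc.py <<'E'
from h import *
import sys
a0,a1,n=float(sys.argv[1]),float(sys.argv[2]),int(sys.argv[3])
cen=np.array([.5192,.0408])
o=robot.get_obs(); p=o['tool_pos']; print(p,o['ee_rot'],o['wrist_force'],o['width'],o['time'])
d=p[:2]-cen; print('r',np.hypot(*d),'crank ang',np.degrees(np.arctan2(d[1],d[0])))
R0=R.from_euler('xyz',o['ee_rot'])
for a in np.linspace(a0,a1,n):
    t=cen+.048*np.array([np.cos(np.radians(a)),np.sin(np.radians(a))]); q=R0.inv().apply(np.r_[t,.199]-p)*100
    print(round(a,1),np.round(q,2).tolist())
E
python3 arc.py -88 -32 11
```

```text
[ 0.51568608 -0.00701759  0.19785346] [-3.14105483  0.01448251  2.88372332] [-1.54618247 -3.20068564  2.23838015] 0.018549778623704563 4.3
r 0.04794653089077938 crank ang -94.2028742893917
-88.0 [-0.51, 0.12, -0.11]
-82.4 [-0.95, 0.27, -0.1]
-76.8 [-1.37, 0.47, -0.1]
-71.2 [-1.78, 0.71, -0.09]
-65.6 [-2.15, 0.99, -0.08]
-60.0 [-2.5, 1.31, -0.08]
-54.4 [-2.82, 1.65, -0.07]
-48.8 [-3.1, 2.03, -0.07]
-43.2 [-3.34, 2.43, -0.07]
-37.6 [-3.55, 2.85, -0.06]
-32.0 [-3.71, 3.29, -0.06]
```

>>> {"api": "drive_tool", "payload": {
  "series": [
    [[0,0.007,0,-0.5,0.1,0,10],[0,0.014,0,-0.95,0.27,0,10],[0,0.014,0,-1.37,0.47,0,10],[0,0.014,0,-1.78,0.71,0,10],[0,0.014,0,-2.15,0.99,0,10],[0,0.014,0,-2.5,1.31,0,10],[0,0.014,0,-2.82,1.65,0,10],[0,0.014,0,-3.1,2.03,0,10],[0,0.014,0,-3.34,2.43,0,10],[0,0.014,0,-3.55,2.85,0,10],[0,0.014,0,-3.71,3.29,0,10],[0,0.014,0,-3.71,3.29,0,10]]
  ]
}}

```text
time: 5.5
tool_pos: [0.5598, 0.0163, 0.1978]
ee_rot: [3.141, -0.001, 2.885]
wrist_force: [-4.7, 0.7, -0.5]
width: 0.0186
```

```bash
python3 arc.py -26 18 10
```

```text
[0.55982281 0.01632103 0.19784829] [ 3.14140287e+00 -9.89672775e-04  2.88477945e+00] [-4.7455711   0.66830845 -0.47234111] 0.018592112676723255 5.5
r 0.047428184702505684 crank ang -31.072816458199775
-26.0 [-0.16, 0.4, -0.12]
-21.1 [-0.22, 0.8, -0.12]
-16.2 [-0.25, 1.21, -0.12]
-11.3 [-0.24, 1.62, -0.12]
-6.4 [-0.2, 2.03, -0.11]
-1.6 [-0.12, 2.43, -0.11]
3.3 [-0.01, 2.82, -0.11]
8.2 [0.13, 3.21, -0.11]
13.1 [0.31, 3.58, -0.11]
18.0 [0.51, 3.93, -0.11]
```

>>> {"api": "drive_tool", "payload": {
  "series": [
    [[0,0,0,-0.16,0.4,0,10],[0,0,0,-0.2,0.8,0,10],[0,0,0,-0.23,1.21,0,10],[0,0,0,-0.22,1.62,0,10],[0,0,0,-0.18,2.03,0,10],[0,0,0,-0.1,2.43,0,10],[0,0,0,0,2.82,0,10],[0,0,0,0.13,3.21,0,10],[0,0,0,0.31,3.58,0,10],[0,0,0,0.51,3.93,0,10],[0,0,0,0.51,3.93,0,10],[0,0,0,0.51,3.93,0,10]]
  ]
}}

```text
time: 6.7
tool_pos: [0.5646, 0.0544, 0.1978]
ee_rot: [-3.139, -0.001, 2.884]
wrist_force: [-6.3, -3.4, 0.5]
width: 0.0185
```

```bash
python3 arc.py 13 -22 8; python3 -c "
from h import *
s=snap('wrist','w3.png')"
```

```text
[0.56463205 0.05444679 0.19779526] [-3.13925953e+00 -1.00337862e-03  2.88384711e+00] [-6.31134554 -3.35721532  0.47300795] 0.018531991542545253 6.7
r 0.04743738773647135 crank ang 16.719116966712075
13.0 [-0.2, -0.24, -0.12]
8.0 [-0.38, -0.62, -0.12]
3.0 [-0.53, -1.01, -0.12]
-2.0 [-0.64, -1.42, -0.12]
-7.0 [-0.71, -1.83, -0.12]
-12.0 [-0.75, -2.25, -0.12]
-17.0 [-0.75, -2.66, -0.12]
-22.0 [-0.72, -3.08, -0.11]
```

View pics/w3.png

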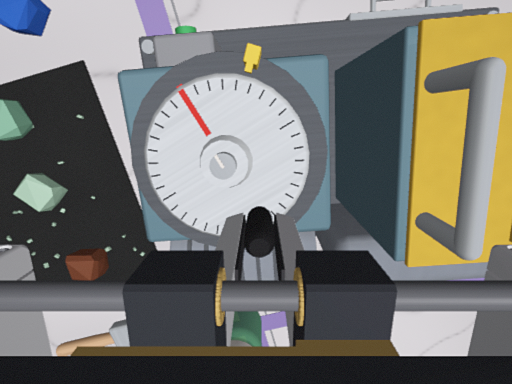

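Red line tip is at (181,88), about 46° anticlockwise of the mark (248,68). Now I come back clockwise.

>>> {"api": "drive_tool", "payload": {
  "series": [
    [[0,0,0,-0.2,-0.24,0,10],[0,0,0,-0.38,-0.62,0,10],[0,0,0,-0.53,-1.01,0,10],[0,0,0,-0.64,-1.42,0,10],[0,0,0,-0.71,-1.83,0,10],[0,0,0,-0.75,-2.25,0,10],[0,0,0,-0.75,-2.66,0,10],[0,0,0,-0.72,-3.08,0,10],[0,0,0,-0.72,-3.08,0,10],[0,0,0,-0.72,-3.08,0,10]]
  ]
}}

```text
time: 7.75
tool_pos: [0.5639, 0.0249, 0.1978]
ee_rot: [3.14, -0.002, 2.885]
wrist_force: [-4.1, 4.0, -0.2]
width: 0.0191
```

```bash
python3 arc.py -26 -32 4; python3 -c "
from dial import *
s=snap('wrist','w4.png'); dial(s,zd=.1705);dial(s,zd=.1705,cen=np.array([.5192,.0408]))"
```

```text
[0.56386168 0.02487232 0.19783682] [ 3.13987581e+00 -1.53955843e-03  2.88532125e+00] [-4.09857223  3.96960047 -0.24080167] 0.01911576879819441 7.75
r 0.047416837581286383 crank ang -19.62774222571031
-26.0 [0.02, -0.53, -0.12]
-28.0 [0.05, -0.7, -0.12]
-30.0 [0.09, -0.86, -0.12]
-32.0 [0.14, -1.02, -0.12]
dial r 0.058938144142236665
zd 0.1705 cen [0.51796789 0.03966471] red n 301 r 0.02184778954678766 0.06073251727134324 ang 160.98415437534175 yel n 374 r 0.06275772737564973 0.08066369610194703 ang 149.92467853820762 z 0.17175266868947545 CWof mark deg -11.059475837134114
zd 0.1705 cen [0.5192 0.0408] red n 301 r 0.02259654643815691 0.06155737836050659 ang 163.02281887103146 yel n 374 r 0.06328438767063702 0.0811495660453797 ang 151.1751720613753 z 0.17175266868947545 CWof mark deg -11.847646809656153
```

View pics/w4.png

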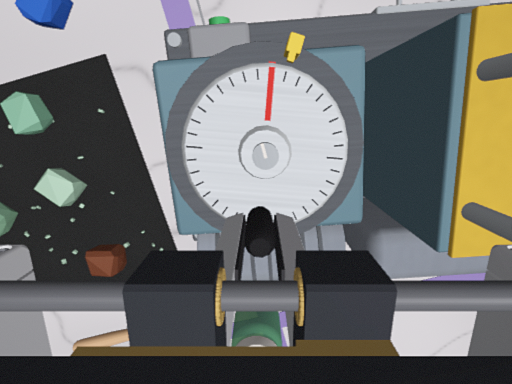

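>>> {"api": "drive_tool", "payload": {
  "series": [
    [[0,0,0,0.02,-0.35,0,10],[0,0,0,0.04,-0.65,0,10],[0,0,0,0.1,-0.95,0,10],[0,0,0,0.1,-0.95,0,10],[0,0,0,0.1,-0.95,0,10]]
  ]
}}

```text
time: 8.3
tool_pos: [0.561, 0.0183, 0.1978]
ee_rot: [3.135, -0.001, 2.887]
wrist_force: [-3.5, 4.7, -0.2]
width: 0.0191
```

```bash
python3 arc.py -28 -32 3; python3 -c "
from dial import *
s=snap('wrist'); dial(s,zd=.1705);dial(s,zd=.1705,cen=np.array([.5192,.0408]));
cv2.imwrite('pics/w5.png',cv2.resize(s['img'][20:250,130:400],None,fx=2.9,fy=2.6))"
```

```text
[0.5609807  0.01831978 0.19781118] [ 3.13523611e+00 -1.33615687e-03  2.88722734e+00] [-3.54533529  4.72131763 -0.19629114] 0.01908091089235432 8.3
r 0.04744457271274644 crank ang -28.282590781004757
-28.0 [-0.06, 0.01, -0.12]
-30.0 [-0.02, -0.15, -0.12]
-32.0 [0.03, -0.31, -0.12]
dial r 0.05893794271597643
zd 0.1705 cen [0.51793368 0.03956106] red n 298 r 0.022046857759656736 0.060593429858850044 ang 152.2310291991577 yel n 383 r 0.0628042877643785 0.0806298239741015 ang 149.99312593555393 z 0.17172351228841337 CWof mark deg -2.237903263603778
zd 0.1705 cen [0.5192 0.0408] red n 298 r 0.022618931316500137 0.061186283305924745 ang 154.59614407670435 yel n 383 r 0.06329775270644405 0.08117859163846097 ang 151.32777215907984 z 0.17172351228841337 CWof mark deg -3.268371917624499
```

View pics/w5.png

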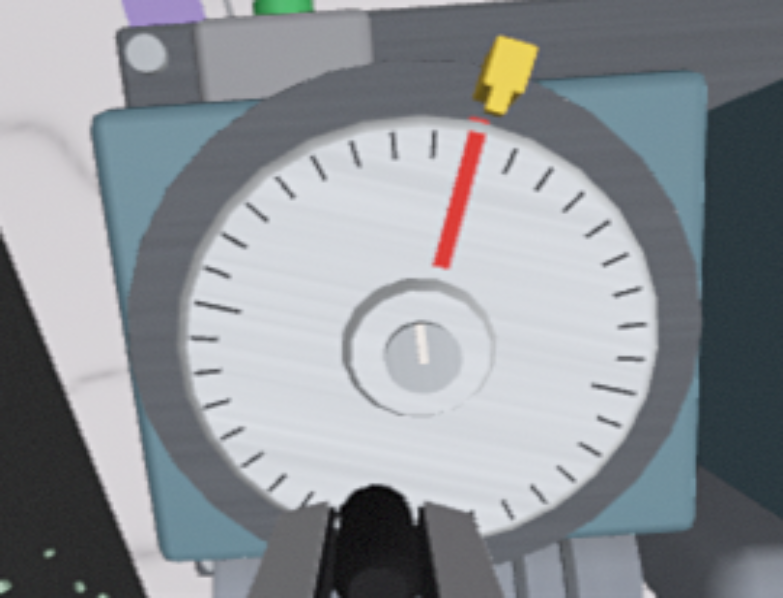

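>>> {"api": "drive_tool", "payload": {
  "series": [
    [[0,0,0,0.04,-0.25,0,10],[0,0,0,0.08,-0.47,0,10],[0,0,0,0.08,-0.47,0,10],[0,0,0,0.08,-0.47,0,10]]
  ]
}}

```text
time: 8.75
tool_pos: [0.5596, 0.0159, 0.1978]
ee_rot: [3.131, -0.001, 2.889]
wrist_force: [-1.8, 5.3, -1.1]
width: 0.0189
```

```bash
python3 arc.py -28 -32 1; python3 -c "
from dial import *
s=snap('wrist'); dial(s,zd=.1705);dial(s,zd=.1705,cen=np.array([.5192,.0408]));
cv2.imwrite('pics/w6.png',cv2.resize(s['img'][20:250,130:400],None,fx=2.9,fy=2.6))"
```

```text
[0.55957826 0.01588799 0.19782625] [ 3.13132798e+00 -7.38613998e-04  2.88881369e+00] [-1.78103722  5.32222523 -1.1224336 ] 0.018893238354801983 8.75
r 0.047444829764103885 crank ang -31.673169281782133
-28.0 [-0.13, 0.28, -0.11]
dial r 0.05893536753067485
zd 0.1705 cen [0.51790485 0.03949506] red n 298 r 0.02189765066836151 0.06076409372359114 ang 148.70153715658157 yel n 393 r 0.06294360275033267 0.08053473578963337 ang 150.0446767927627 z 0.171640296332045 CWof mark deg 1.3431396361811252
zd 0.1705 cen [0.5192 0.0408] red n 298 r 0.02232755852121773 0.061273501640657126 ang 151.20061109480923 yel n 393 r 0.06343099445339073 0.08105202739857678 ang 151.43556596651004 z 0.171640296332045 CWof mark deg 0.2349548717008116
```

View pics/w6.png

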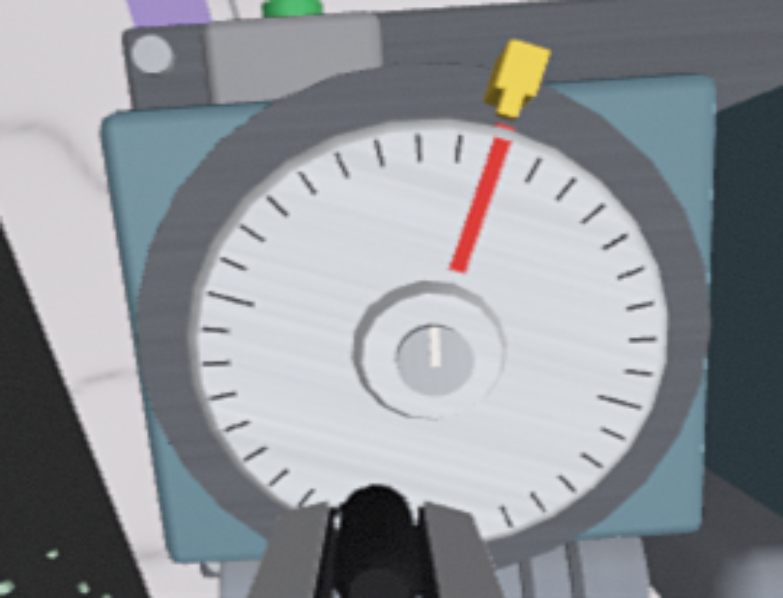

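The line now points at the clip. I'll hold for a moment, then release and lift.

>>> {"api": "drive_tool", "payload": {
  "series": [
    [[0,0,0,0,0,0,10],[0,0,0,0,0,0,10],[0,0,0,0,0,0,10],[0,0,0,0,0,0,10],[0,0,0,0,0,0,45],[0,0,0,0,0,0,45],[0,0,0,0,0,0,45],[0,0,0,0,0,0,45],[0,0,0,0,0,-4,45],[0,0,0,0,0,-8,45],[0,0,0,0,0,-12,60],[0,0,0,0,0,-16,60],[0,0,0,0,0,-17,60],[0,0,0,0,0,-17,60]]
  ]
}}

```text
time: 10.2
tool_pos: [0.5601, 0.014, 0.37]
ee_rot: [3.131, 0.004, 2.889]
wrist_force: [1.0, 0.2, -0.4]
width: 0.0563
```

```bash
python3 - <<'E'
from dial import *
s=snap('wrist','w7.png'); dial(s,zd=.1705);dial(s,zd=.1705,cen=np.array([.5192,.0408]))
cv2.imwrite('pics/w7c.png',cv2.resize(s['img'][40:240,130:340],None,fx=3.7,fy=3))
C=cloud(s); o=robot.get_obs(); print(o['tool_pos'],o['ee_rot'],o['time'])
hsv=cv2.cvtColor(s['img'],cv2.COLOR_BGR2HSV)
b=(C[...,2]>.225)&(C[...,2]<.27)&(C[...,1]>.12)&(C[...,1]<.3); p=C[b]; print('bar',np.median(p,0),np.percentile(p[:,2],[5,50,95]),cv2.minAreaRect((p[:,:2]*1000).astype(np.float32)))
E
```

```text
dial r 0.05949559134421671
zd 0.1705 cen [0.51874573 0.03953024] red n 72 r 0.023419669953776947 0.05735837038016513 ang 149.59227799948044 yel n 108 r 0.06345536876568239 0.08143135338296588 ang 150.31626534820145 z 0.17156516338425787 CWof mark deg 0.7239873487209976
zd 0.1705 cen [0.5192 0.0408] red n 72 r 0.023253556066178516 0.0571001216413871 ang 151.4641818906986 yel n 108 r 0.06320943207667931 0.08114637660509821 ang 151.35517846466513 z 0.17156516338425787 CWof mark deg -0.10900342603346248
[0.55955303 0.01403636 0.36748277] [ 3.13136744e+00 -1.64312249e-04  2.88867733e+00] 10.25
bar [0.53919862 0.16388712 0.25012215] [0.23244018 0.25012215 0.25230495] ((542.7553100585938, 164.6708526611328), (12.297985076904297, 95.54344940185547), 79.8052749633789)
```

View pics/w7.png

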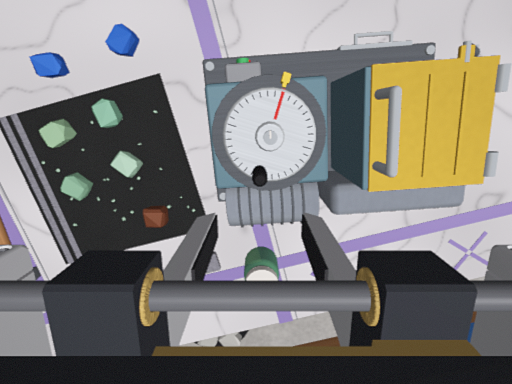

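View pics/w7c.png

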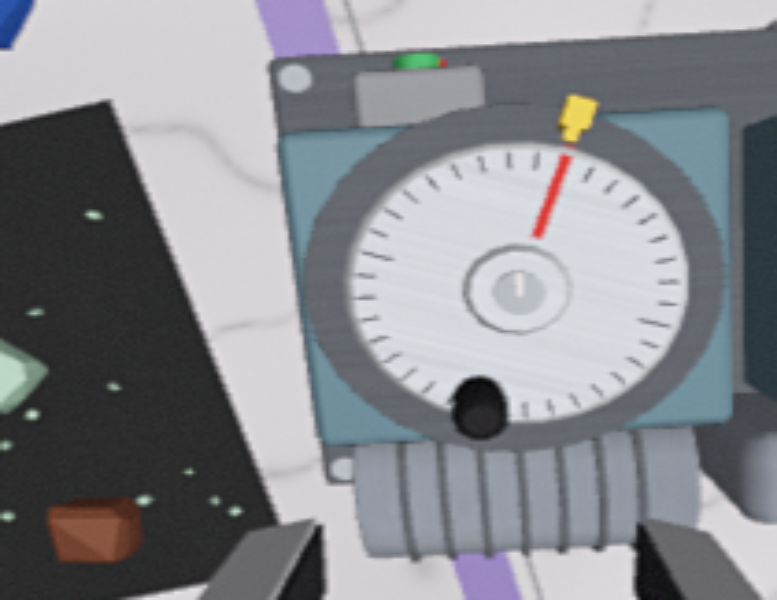

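The release left the line on the mark (tip 283,91; clip 287,78). Next is the flap bar at about (0.542, 0.165, 0.2465), with the crusher yawed -10.4°.

```bash
python3 - <<'E'
from h import *
Y=np.radians(169.55)
for z in (.36,.30,.230): print(move([.542,.165,z],[np.pi,0,Y]))
E
```

```text
(array([ 0.01 ,  0.   , -0.071]), array([ 5.48, 14.17,  0.89]))
(array([ 0.01 ,  0.   , -0.071]), array([ 5.48, 14.11,  6.89]))
(array([ 0.01 ,  0.   , -0.071]), array([ 5.47, 14.04, 13.89]))
```

>>> {"api": "drive_tool", "payload": {
  "series": [
    [[0,0,-0.02,1.4,3.6,0.2,55],[0,0,-0.04,2.8,7.2,0.4,55],[0.01,0,-0.07,4.2,11,0.6,55],[0.01,0,-0.07,5.5,14.1,0.9,55],[0.01,0,-0.07,5.5,14.1,0.9,55],[0.01,0,-0.07,5.5,14.1,0.9,55],[0.01,0,-0.07,5.5,14.1,4,55],[0.01,0,-0.07,5.5,14.1,7,55],[0.01,0,-0.07,5.5,14.1,7,55],[0.01,0,-0.07,5.5,14.1,7,55]]
  ]
}}

```text
time: 11.25
tool_pos: [0.5416, 0.1637, 0.2981]
ee_rot: [-3.141, -0.002, 2.957]
wrist_force: [0.9, 0.9, 1.1]
width: 0.0513
```

```bash
python3 - <<'E'
from h import *
s=snap('wrist','w8.png'); C=cloud(s); o=robot.get_obs(); print(o['tool_pos'],o['ee_rot'],o['wrist_force'])
v,u=np.mgrid[0:384,0:512]
b=(C[...,2]>.235)&(C[...,2]<.262)&(C[...,1]>.13)&(C[...,1]<.2); p=C[b]; print('bar',np.median(p,0),np.percentile(p[:,2],[5,50,95]),cv2.minAreaRect((p[:,:2]*1000).astype(np.float32)))
print(move([.542,.165,.23],[np.pi,0,np.radians(169.55)]))
E
```

```text
[0.5422311  0.16406264 0.299928  ] [3.14124086e+00 1.25246543e-03 2.95714190e+00] [ 0.20982013 -0.18958382  0.41190954]
bar [0.5380922  0.1658609  0.25076488] [0.24695056 0.25076488 0.25231468] ((541.78564453125, 165.48690795898438), (11.778291702270508, 94.01008605957031), 79.34771728515625)
(array([ 0.   ,  0.001, -0.002]), array([0.05, 0.09, 6.99]))
```

View pics/w8.png

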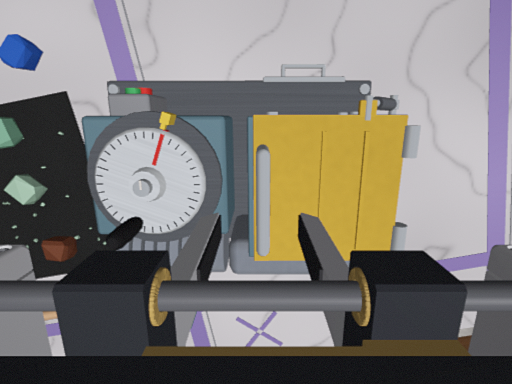

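The bar is centred between the fingers at (263,200). I'll descend and close.

>>> {"api": "drive_tool", "payload": {
  "series": [
    [[0,0,0,0,0.1,3,55],[0,0,0,0,0.1,6,55],[0,0,0,0,0.1,7,55],[0,0,0,0,0.1,7,55],[0,0,0,0,0.1,7,5],[0,0,0,0,0.1,7,5],[0,0,0,0,0.1,7,5],[0,0,0,0,0.1,7,5],[0,0,0,0,0.1,7,5],[0,0,0,0,0.1,7,5]]
  ]
}}

```text
time: 12.3
tool_pos: [0.5429, 0.1663, 0.2304]
ee_rot: [3.138, 0.002, 2.958]
wrist_force: [0.9, 3.5, 0.9]
width: 0.0111
```

```bash
cat > flap.py <<'E'
from h import *
import sys
# bar position from TCP (bar assumed below grasp): args: th0 th1 n
t0,t1,n=float(sys.argv[1]),float(sys.argv[2]),int(sys.argv[3])
ya=np.radians(79.55); yh=np.array([np.cos(ya),np.sin(ya),0])
B0=np.array([.542,.1655,.2465]); T0=np.array([.542,.1645,.2302])  # TCP at shut grasp
if len(sys.argv)>4: T0=np.array(eval(sys.argv[4]))
H=B0+.138*yh-np.array([0,0,.042])
o=robot.get_obs(); p=o['tool_pos']; R0=R.from_euler('xyz',o['ee_rot']); print(p,o['ee_rot'],o['wrist_force'],o['width'],o['time'])
def bar(th): a=th+np.arctan2(42,138); return H+.14425*(-np.cos(a)*yh+np.array([0,0,np.sin(a)]))
e=p-T0+B0-H; print('est angle',np.arctan2(e[2],-e@yh)-np.arctan2(42,138),'rad',np.hypot(e[2],e@yh))
for th in np.linspace(t0,t1,n):
    q=R0.inv().apply(bar(th)-B0+T0-p)*100; print(round(th,3),np.round(q,2).tolist())
E
python3 flap.py .05 .6 12
```

```text
[0.54287261 0.16628291 0.23037239] [3.13835749e+00 2.17109460e-03 2.95804041e+00] [0.90312721 3.49353132 0.86232639] 0.011143837173434184 12.3
est angle 0.00506416873882537 rad 0.1424730189637859
0.05 [0.05, 0.04, -0.67]
0.1 [0.05, 0.3, -1.34]
0.15 [0.05, 0.6, -2.0]
0.2 [0.05, 0.93, -2.64]
0.25 [0.05, 1.29, -3.26]
0.3 [0.05, 1.68, -3.87]
0.35 [0.05, 2.1, -4.45]
0.4 [0.05, 2.55, -5.02]
0.45 [0.04, 3.03, -5.56]
0.5 [0.04, 3.53, -6.07]
0.55 [0.04, 4.06, -6.56]
0.6 [0.04, 4.61, -7.03]
```

```bash
sed -i 's/B0=np.array(\[.542,.1655,.2465\]); T0=np.array(\[.542,.1645,.2302\])/B0=np.array([.5425,.1663,.2465]); T0=np.array([.5429,.1663,.2304])/' flap.py; python3 flap.py .08 .96 12
```

```text
[0.54287261 0.16628291 0.23037239] [3.13835749e+00 2.17109460e-03 2.95804041e+00] [0.90312721 3.49353132 0.86232639] 0.011143837173434184 12.3
est angle -0.00022706985720644113 rad 0.14426258149483043
0.08 [-0.0, 0.39, -1.09]
0.16 [-0.01, 0.85, -2.14]
0.24 [-0.01, 1.41, -3.16]
0.32 [-0.01, 2.04, -4.12]
0.4 [-0.01, 2.74, -5.04]
0.48 [-0.01, 3.52, -5.89]
0.56 [-0.01, 4.36, -6.68]
0.64 [-0.01, 5.27, -7.4]
0.72 [-0.01, 6.22, -8.04]
0.8 [-0.01, 7.23, -8.61]
0.88 [-0.01, 8.28, -9.09]
0.96 [-0.01, 9.36, -9.49]
```

>>> {"api": "drive_tool", "payload": {
  "series": [
    [[0,0,0,0,0.39,-1.09,5],[0,0,0,0,0.85,-2.14,5],[0,0,0,0,1.41,-3.16,5],[0,0,0,0,2.04,-4.12,5],[0,0,0,0,2.74,-5.04,5],[0,0,0,0,3.52,-5.89,5],[0,0,0,0,3.52,-5.89,5]]
  ]
}}

```text
time: 13.0
tool_pos: [0.5493, 0.201, 0.2922]
ee_rot: [3.139, 0.005, 2.958]
wrist_force: [-1.1, -5.6, 1.0]
width: 0.0111
```

```bash
python3 flap.py .56 1.12 8; python3 -c "
from h import *
snap('scene','s2.png')"
```

```text
[0.54929834 0.20096493 0.29217012] [3.13850233 0.00474772 2.95829186] [-1.06709    -5.62123501  0.96149685] 0.01111158604237681 13.0
est angle 0.49489919563285206 rad 0.14603322149423065
0.56 [-0.0, 0.82, -0.51]
0.64 [-0.0, 1.72, -1.23]
0.72 [-0.01, 2.68, -1.87]
0.8 [-0.01, 3.68, -2.44]
0.88 [-0.01, 4.73, -2.92]
0.96 [-0.01, 5.81, -3.32]
1.04 [-0.01, 6.92, -3.63]
1.12 [-0.01, 8.05, -3.85]
```

View pics/s2.png

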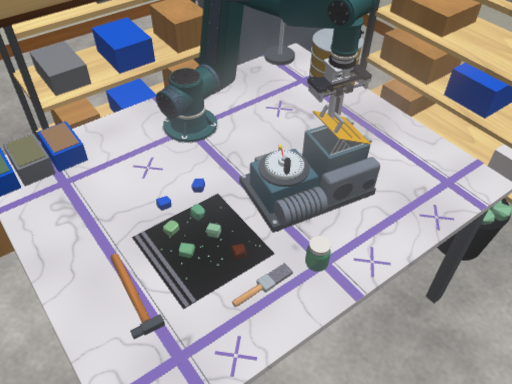

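The flap is lifting with the bar held. I'll continue.

>>> {"api": "drive_tool", "payload": {
  "series": [
    [[0,0,0,0,0.82,-0.51,5],[0,0,0,0,1.72,-1.23,5],[0,0,0,0,2.68,-1.87,5],[0,0,0,0,3.68,-2.44,5],[0,0,0,0,4.73,-2.92,5],[0,0,0,0,5.81,-3.32,5],[0,0,0,0,6.92,-3.63,5],[0,0,0,0,8.05,-3.85,5],[0,0,0,0,8.05,-3.85,5]]
  ]
}}

```text
time: 13.95
tool_pos: [0.5643, 0.2812, 0.3342]
ee_rot: [3.135, 0.01, 2.959]
wrist_force: [1.2, -2.5, 6.1]
width: 0.0109
```

```bash
python3 flap.py 1.2 1.75 8
```

```text
[0.56429439 0.28118864 0.33421342] [3.13457941 0.00992144 2.95942735] [ 1.20572628 -2.47507748  6.10329396] 0.010927101906702133 13.95
est angle 1.131402403152898 rad 0.14733738377841563
1.2 [0.02, 1.03, 0.2]
1.279 [0.02, 2.16, 0.17]
1.357 [0.02, 3.29, 0.23]
1.436 [0.02, 4.41, 0.37]
1.514 [0.02, 5.52, 0.6]
1.593 [0.03, 6.61, 0.92]
1.671 [0.03, 7.67, 1.33]
1.75 [0.04, 8.69, 1.81]
```

>>> {"api": "drive_tool", "payload": {
  "series": [
    [[0,0,0,0,1.03,0,5],[0,0,0,0,2.16,0,5],[0,0,0,0,3.29,0.05,5],[0,0,0,0,4.41,0.15,5],[0,0,0,0,5.52,0.35,5],[0,0,0,0,6.61,0.65,5],[0,0,0,0,7.67,1.05,5],[0,0,0,0,8.4,1.4,5],[0,0,0,0,8.4,1.4,5],[0,0,0,0,8.4,1.4,5]]
  ]
}}

```text
time: 14.95
tool_pos: [0.5798, 0.3643, 0.3202]
ee_rot: [3.134, 0.009, 2.96]
wrist_force: [2.6, 0.9, -1.5]
width: 0.0111
```

```bash
python3 flap.py 1.75 1.75 1; python3 -c "
from h import *
s=snap('scene');snap('wrist','w9.png')
cv2.imwrite('pics/s3.png',cv2.resize(s['img'][40:240,220:400],None,fx=4,fy=3))"
```

```text
[0.57975355 0.36432197 0.32021964] [3.13442677 0.00947832 2.95995274] [ 2.57923967  0.90261448 -1.48627279] 0.011147110640941243 14.95
est angle 1.7237904403302686 rad 0.146283126731695
1.75 [0.04, 0.25, 0.35]
```

View pics/s3.png

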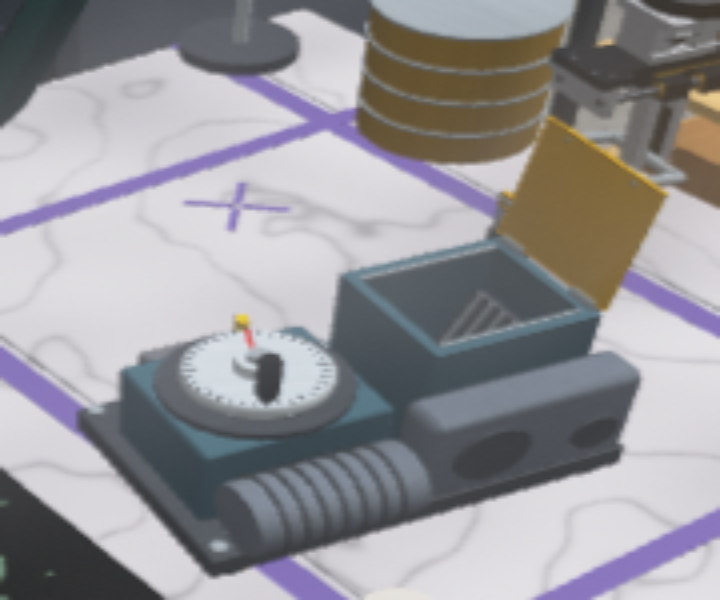

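View pics/w9.png

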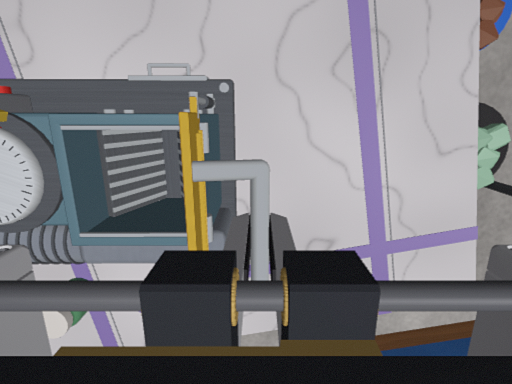

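The flap stands open just past upright. I'll open the fingers a little and lift straight out.

>>> {"api": "drive_tool", "payload": {
  "series": [
    [[0,0,0,0,0.1,0,30],[0,0,0,0,0.1,0,30],[0,0,0,0,0.1,0,30],[0,0,0,0,0.1,-2,30],[0,0,0,0,0.1,-5,30],[0,0,0,0,0.1,-8,30],[0,0,0,0,0.1,-11,30],[0,0,0,0,0.1,-11,30]]
  ]
}}

```text
time: 15.85
tool_pos: [0.5786, 0.3643, 0.4364]
ee_rot: [3.128, 0.017, 2.96]
wrist_force: [0.1, 0.6, 0.5]
width: 0.0283
```

```bash
python3 - <<'E'
from h import *
s=snap('scene'); w=snap('wrist','w10.png')
cv2.imwrite('pics/s4.png',cv2.resize(s['img'][40:240,220:400],None,fx=4,fy=3))
C=cloud(w); hsv=cv2.cvtColor(w['img'],cv2.COLOR_BGR2HSV)
# rim estimate
m=(abs(C[...,2]-.2)<.004)&(C[...,1]>.1)&(C[...,1]<.33)&(C[...,0]>.42)&(C[...,0]<.68)
r=cv2.minAreaRect((C[m][:,:2]*1000).astype(np.float32)); print(r,cv2.boxPoints(r))
E
python3 m1.py | grep -E 'green|blue|red '
```

```text
((546.4649658203125, 233.76675415039062), (165.6554718017578, 165.7571563720703), 79.39202880859375) [[449.75522 167.61153]
 [612.6795  137.09761]
 [643.1747  299.922  ]
 [480.25043 330.4359 ]]
green [  0 162   5   3   8] [  2. 163.] med [-0.101 -0.664  0.083] min [-0.109 -0.671  0.077] max [-0.095 -0.657  0.087]
green [  0 165   8   8  25] [  3. 169.] med [-0.071 -0.67   0.083] min [-0.085 -0.681  0.079] max [-0.053 -0.658  0.087]
green [190 204  15  16 168] [197. 211.] med [ 0.427 -0.231  0.034] min [ 0.383 -0.709  0.002] max [ 1.352 -0.196  1.196]
green [164 221  15  13 118] [171. 226.] med [ 0.434 -0.329  0.037] min [ 0.412 -0.709  0.015] max [ 1.352 -0.311  1.196]
green [207 226   9   4  18] [211. 228.] med [ 0.514 -0.235  0.038] min [ 0.504 -0.246  0.035] max [ 0.523 -0.22   0.045]
green [179 242  17  16 205] [186. 250.] med [ 0.538 -0.337  0.035] min [ 0.485 -0.359  0.002] max [ 0.559 -0.3    0.044]
green [306 248  24  23 319] [317. 261.] med [ 0.807 -0.062  0.049] min [ 0.764 -0.709  0.009] max [ 1.352 -0.017  1.196]
blue [  92   18   63   55 2245] [124.  44.] med [-0.859  0.
[... 1270 characters left out ...]
66 244  14  17 155] [173. 252.] med [ 0.319 -0.174  0.03 ] min [ 0.299 -1.123  0.005] max [ 0.49  -0.146  0.866]
blue [163 279  14  17 199] [170. 287.] med [ 0.322 -0.312  0.03 ] min [ 0.305 -1.123  0.008] max [ 0.49  -0.279  0.866]
blue [  0 316  10  44 245] [  3. 337.] med [-0.04  -0.433  0.029] min [-0.043 -1.123  0.004] max [ 0.49  -0.411  0.866]
red [205 192   2   5   9] [206. 194.] med [0.413 0.004 0.091] min [0.409 0.003 0.082] max [0.414 0.023 0.104]
red [277 249  15  16 110] [285. 257.] med [ 0.628 -0.226  0.033] min [ 0.605 -0.239  0.002] max [ 0.653 -0.164  0.042]
red [284 249   6   2   9] [287. 249.] med [ 0.636 -0.202  0.04 ] min [ 0.628 -0.208  0.037] max [ 0.641 -0.198  0.043]
```

View pics/s4.png

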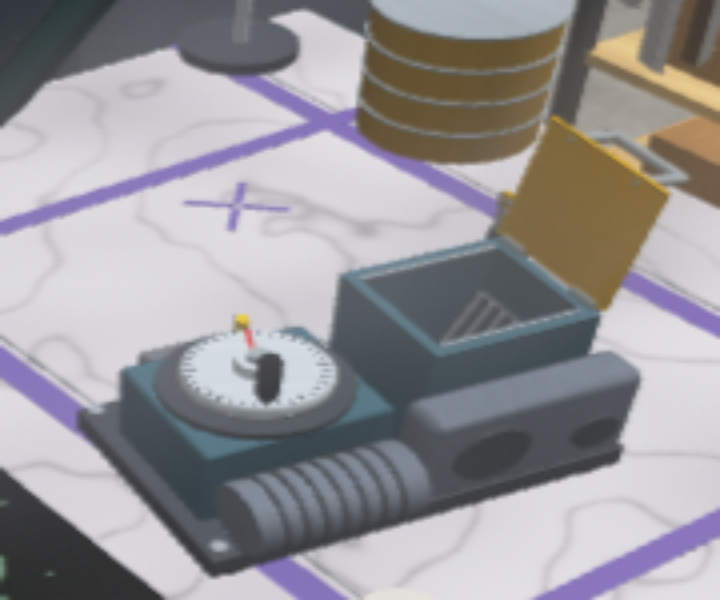

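View pics/w10.png

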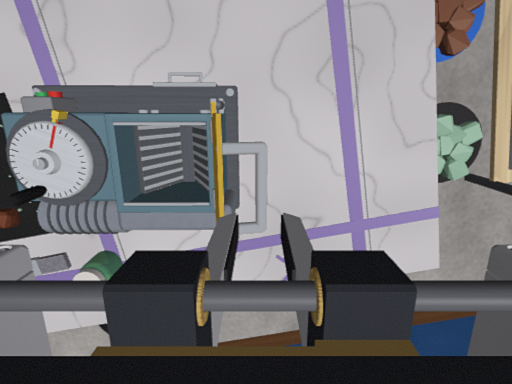

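```bash
python3 - <<'E'
from h import *
w=snap('wrist'); cv2.imwrite('pics/w10c.png',cv2.resize(w['img'][70:250,80:290],None,fx=3.7,fy=3.3,interpolation=cv2.INTER_CUBIC))
print(move([.50,-.20,.42],[np.pi,0,np.radians(169.5)]))
E
```

```text
(array([0.004, 0.006, 0.001]), array([ -2.5 , -56.9 ,   0.56]))
```

View pics/w10c.png

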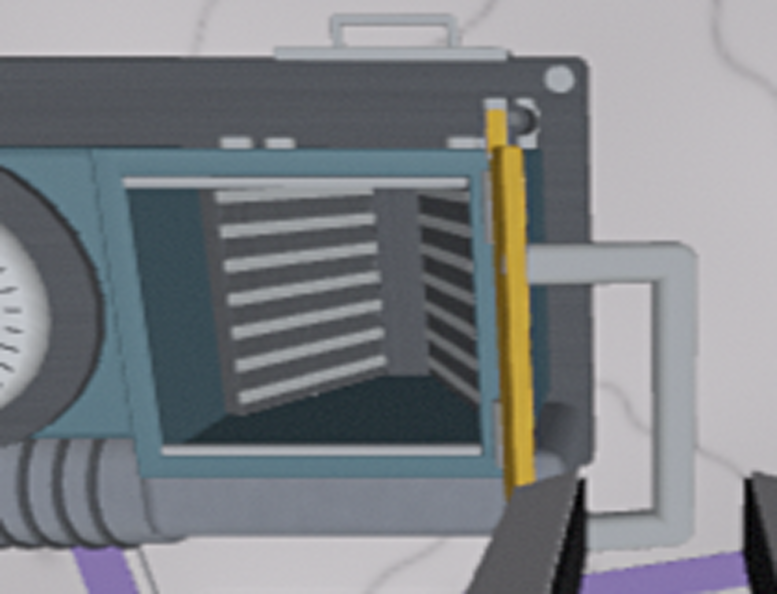

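```bash
python3 - <<'E'
from h import *
w=snap('wrist'); q=[]
for a,b in [(125,178),(160,455),(483,456),(468,178)]:
    q.append(ray(w,80+a/3.7,70+b/3.3,.2)[:2])
q=np.array(q); print(q,q.mean(0),np.linalg.norm(q-np.roll(q,1,0),axis=1))
E
```

```text
[[0.48202523 0.17397131]
 [0.60366318 0.14974502]
 [0.6281816  0.27956015]
 [0.50554699 0.30184191]] [0.55485425 0.2262796 ] [0.13001601 0.12402703 0.13211026 0.12464238]
```

>>> {"api": "drive_tool", "payload": {
  "series": [
    [[0,0,0,0,-5,0,60],[0,0,0,0,-10,0,60],[0,0,0,0,-15,0,60],[0,0,0,-1,-20,0,60],[0,0,0,-1,-25,0,60],[0,0,0,-2,-30,0,60],[0,0,0,-2,-35,0,60],[0,0,0,-2,-40,0,60],[0,0,0,-2.5,-45,0,60],[0,0,0,-2.5,-50,0.5,60],[0,0,0,-2.5,-55,0.5,60],[0,0,0,-2.5,-57,0.5,60],[0,0,0,-2.5,-57,0.5,60],[0,0,0,-2.5,-57,0.5,60],[0,0,0,-2.5,-57,0.5,60],[0,0,0,-2.5,-57,0.5,60]]
  ]
}}

```text
time: 17.75
tool_pos: [0.5, -0.1995, 0.4209]
ee_rot: [3.137, 0.006, 2.962]
wrist_force: [-0.7, -0.3, 0.0]
width: 0.0563
```

```bash
python3 - <<'E'
from h import *
s=snap('wrist','w11.png'); o=robot.get_obs(); print(o['tool_pos'],o['ee_rot'],o['joint_positions'],o['time'])
E
```

```text
[ 0.50007623 -0.19965225  0.42094038] [3.13741641 0.0060073  2.96160434] [-0.48896571  0.12098353  0.90428323  0.00677261  2.11186287 -1.87628507] 17.8
```

View pics/w11.png

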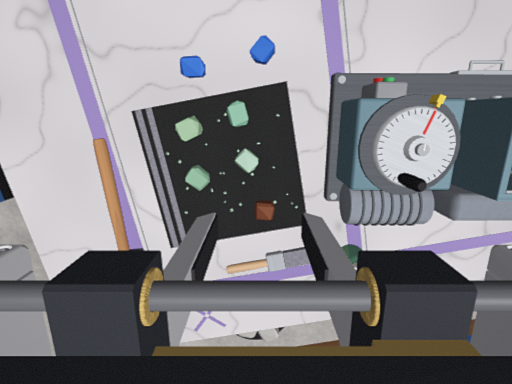

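The wrist view shows green lumps at (189,128), (238,113), (247,160) and (198,177). The ironstone is at (265,211), the blue look-alikes at (192,67) and (262,49), and the hammer and brush are nearby. The mouth measures 130 × 124 mm as given, with its centre at (0.555, 0.226).

```bash
cat > lumps.py <<'E'
from h import *
import sys
s=snap('wrist'); C=cloud(s); img=s['img']; hsv=cv2.cvtColor(img,cv2.COLOR_BGR2HSV); v,u=np.mgrid[0:384,0:512]
mat=((C[...,0]>.36)&(C[...,0]<.70)&(C[...,1]>-.45)&(C[...,1]<-.15))
g=((hsv[...,0]>38)&(hsv[...,0]<90)&(hsv[...,1]>35)&mat&(C[...,2]>.008)&(C[...,2]<.06)).astype(np.uint8)
br=(((hsv[...,0]<12))&(hsv[...,1]>80)&mat&(C[...,2]>.008)&(C[...,2]<.06)).astype(np.uint8)
big=cv2.resize(img[60:260,100:340],None,fx=3.3,fy=3,interpolation=cv2.INTER_CUBIC)
for nm,mm in (('ore',g),('iron',br)):
  k,l,st,ce=cv2.connectedComponentsWithStats(mm)
  for i in range(1,k):
    if st[i,4]<60: continue
    P=C[l==i]; z=P[:,2]; zt=np.percentile(z,90); T=P[z>.018]
    r=cv2.minAreaRect((T[:,:2]*1000).astype(np.float32)); bx=cv2.boxPoints(r)
    e=bx[1]-bx[0]; f=bx[2]-bx[1]
    if np.linalg.norm(e)<np.linalg.norm(f): e,f=f,e
    print(nm,np.round(ce[i]),st[i,4],'c',np.round(np.array(r[0])),'L %.0f W %.0f'%(np.linalg.norm(e),np.linalg.norm(f)),'long ang %.0f'%(np.degrees(np.arctan2(e[1],e[0]))%180),'ztop %.3f'%zt)
    q=proj(s,np.c_[bx/1000,np.full(4,.03)]); q=((q-[100,60])*[3.3,3]).astype(np.int32); cv2.polylines(big,[q],True,(0,0,255),1)
cv2.imwrite('pics/'+sys.argv[1],big)
E
python3 lumps.py l1.png
```

```text
ore [238. 114.] 422 c [ 419. -228.] L 47 W 37 long ang 5 ztop 0.039
ore [189. 128.] 447 c [ 430. -328.] L 45 W 37 long ang 107 ztop 0.038
ore [248. 154.] 71 c [ 502. -223.] L 46 W 23 long ang 68 ztop 0.036
ore [198. 177.] 410 c [ 530. -335.] L 45 W 38 long ang 43 ztop 0.039
iron [264. 210.] 357 c [ 625. -212.] L 44 W 39 long ang 74 ztop 0.041
```

View pics/l1.png

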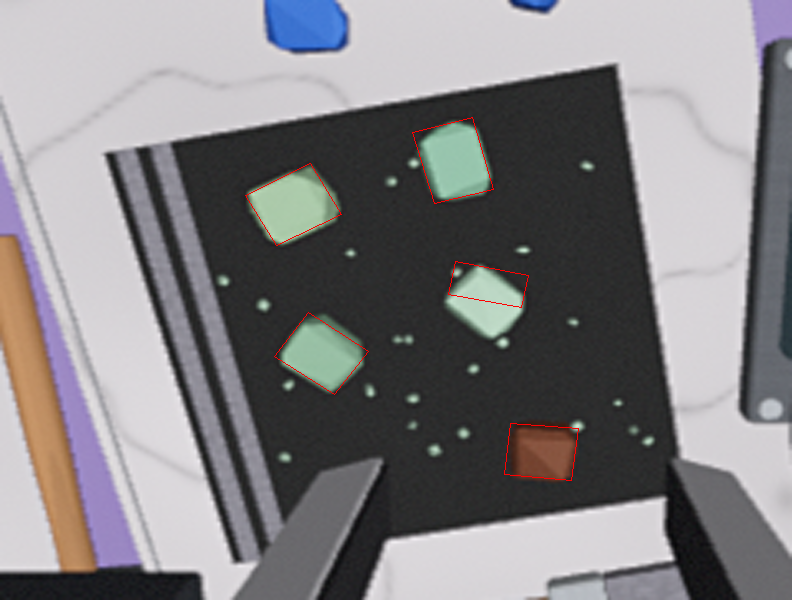

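```bash
sed -i 's/hsv\[...,1\]>35/hsv[...,1]>18/' lumps.py; python3 lumps.py l2.png; cat > mv.py <<'E'
from h import *
import sys
a=list(map(float,sys.argv[1:])); o=robot.get_obs(); print(np.round(o['tool_pos'],4),np.round(o['ee_rot'],3),np.round(o['wrist_force'],1),o['width'],'yaw',np.degrees(o['ee_rot'][2]),'q',np.round(o['joint_positions'],2))
for i in range(0,len(a),4):
    r,t=move(a[i:i+3],[np.pi,0,np.radians(a[i+3])]); print(a[i:i+4],r.tolist(),t.tolist())
E
python3 mv.py .419 -.228 .12 185 .419 -.228 .01 185
```

```text
ore [238. 114.] 425 c [ 419. -228.] L 47 W 36 long ang 6 ztop 0.039
ore [189. 128.] 449 c [ 430. -328.] L 45 W 37 long ang 107 ztop 0.038
ore [247. 160.] 365 c [ 514. -227.] L 44 W 36 long ang 38 ztop 0.039
ore [198. 177.] 406 c [ 530. -334.] L 45 W 38 long ang 41 ztop 0.039
iron [264. 210.] 359 c [ 625. -211.] L 42 W 39 long ang 76 ztop 0.041
[ 0.5001 -0.2     0.421 ] [3.138 0.006 2.961] [0.  0.3 0.2] 0.05650627250966163 yaw 169.6618829699287 q [-0.49  0.12  0.9   0.01  2.11 -1.88]
[0.419, -0.228, 0.12, 185.0] [0.003, 0.007, -0.268] [7.66, -4.33, 30.03]
[0.419, -0.228, 0.01, 185.0] [0.003, 0.007, -0.268] [7.72, -4.38, 41.03]
```

>>> {"api": "drive_tool", "payload": {
  "series": [
    [[0,0,-0.13,1,-0.5,5,65],[0,0,-0.26,2,-1,10,65],[0,0.007,-0.27,3.5,-2,15,65],[0,0.007,-0.27,5,-3,20,65],[0,0.007,-0.27,6.5,-4,25,65],[0,0.007,-0.27,7.7,-4.4,30,65],[0,0.007,-0.27,7.7,-4.4,30,65],[0,0.007,-0.27,7.7,-4.4,30,65],[0,0.007,-0.27,7.7,-4.4,34,65],[0,0.007,-0.27,7.7,-4.4,37.5,65],[0,0.007,-0.27,7.7,-4.4,39.5,65],[0,0.007,-0.27,7.7,-4.4,40.9,65],[0,0.007,-0.27,7.7,-4.4,40.9,65]]
  ]
}}

```text
time: 19.2
tool_pos: [0.4213, -0.2289, 0.0129]
ee_rot: [3.14, 0.002, -3.051]
wrist_force: [0.9, 0.3, -0.4]
width: 0.0609
```

```bash
python3 mv.py .419 -.228 .01 185; python3 -c "
from h import *
snap('wrist','w12.png')"
```

```text
[ 0.4213 -0.2289  0.0129] [ 3.140e+00  2.000e-03 -3.051e+00] [ 0.9  0.3 -0.4] 0.06086256736230247 yaw -174.81726278669808 q [-0.62  0.06  1.8   0.    1.28 -2.28]
[0.419, -0.228, 0.01, 185.0] [0.002, 0.002, 0.003] [0.22, 0.11, 0.29]
```

View pics/w12.png

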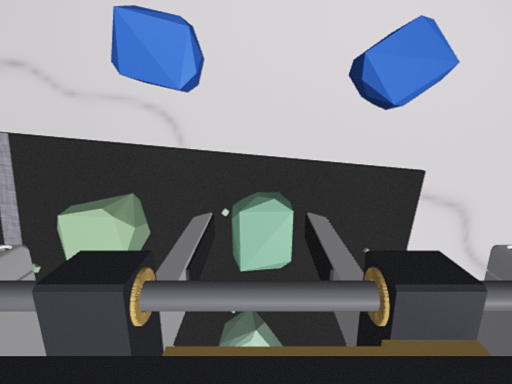

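The lump (262,232) sits between the fingers. I'll close and lift.

>>> {"api": "drive_tool", "payload": {
  "series": [
    [[0,0,0,0.2,0.1,0.2,65],[0,0,0,0.2,0.1,0.2,20],[0,0,0,0.2,0.1,0.2,20],[0,0,0,0.2,0.1,0.2,20],[0,0,0,0.2,0.1,0.2,20],[0,0,0,0.2,0.1,0.2,20],[0,0,0,0.2,0.1,-2,20],[0,0,0,0.2,0.1,-6,20],[0,0,0,0.2,0.1,-11,20],[0,0,0,0.2,0.1,-16,20],[0,0,0,0.2,0.1,-21,20],[0,0,0,0.2,0.1,-26,20],[0,0,0,0.2,0.1,-28,20],[0,0,0,0.2,0.1,-28,20]]
  ]
}}

```text
time: 20.65
tool_pos: [0.4199, -0.2298, 0.2977]
ee_rot: [-3.137, 0.009, -3.051]
wrist_force: [0.1, -0.2, -1.2]
width: 0.0377
```

```bash
python3 mv.py .48 .0 .30 79.5 .5543 .221 .30 79.5 .5543 .221 .195 79.5
```

```text
[ 0.4199 -0.2298  0.2977] [-3.137  0.009 -3.051] [ 0.1 -0.2 -1.2] 0.037679561264471424 yaw -174.82703577692462 q [-0.62 -0.08  1.36  0.    1.85 -2.28]
[0.48, 0.0, 0.3, 79.5] [0.005, 0.01, 1.844] [-8.06, 22.34, -0.26]
[0.5543, 0.221, 0.3, 79.5] [0.005, 0.01, 1.844] [-17.46, 43.68, -0.27]
[0.5543, 0.221, 0.195, 79.5] [0.005, 0.01, 1.844] [-17.36, 43.73, 10.23]
```

>>> {"api": "drive_tool", "payload": {
  "series": [
    [[0,0,0.14,-1,3,0,20],[0,0,0.28,-2.5,6.5,0,20],[0,0,0.42,-4,10,0,20],[0,0,0.56,-5.5,13.5,0,20],[0,0,0.7,-6.8,17,0,20],[0,0,0.84,-8.2,20.5,0,20],[0,0,0.98,-9.5,24,0,20],[0,0,1.12,-11,27.5,0,20],[0,0,1.26,-12.5,31,0,20],[0,0,1.4,-14,35,0,20],[0,0,1.54,-15.2,38,0,20],[0,0,1.68,-16.4,41,0,20],[0,0,1.82,-17.4,43.7,0,20],[0.005,0.01,1.844,-17.4,43.7,0,20],[0.005,0.01,1.844,-17.4,43.7,0,20],[0.005,0.01,1.844,-17.4,43.7,0,20],[0.005,0.01,1.844,-17.4,43.7,0,20]]
  ]
}}

```text
time: 22.35
tool_pos: [0.5536, 0.2201, 0.2968]
ee_rot: [-3.141, 0.001, 1.387]
wrist_force: [0.0, -0.0, -1.8]
width: 0.0374
```

```bash
python3 mv.py .5543 .221 .30 79.5 .5543 .221 .195 79.5;  python3 -c "
from h import *
snap('wrist','w13.png'); s=snap('scene'); cv2.imwrite('pics/s5.png',cv2.resize(s['img'][40:240,220:400],None,fx=4,fy=3))"
```

```text
[0.5536 0.2201 0.2968] [-3.141e+00  1.000e-03  1.387e+00] [ 0.  -0.  -1.8] 0.03738240882608822 yaw 79.4792165186394 q [ 0.28  0.19  1.07 -0.    1.88  0.47]
[0.5543, 0.221, 0.3, 79.5] [-0.0, 0.001, -0.0] [0.11, 0.06, -0.32]
[0.5543, 0.221, 0.195, 79.5] [-0.0, 0.001, -0.0] [0.11, 0.06, 10.18]
```

View pics/s5.png

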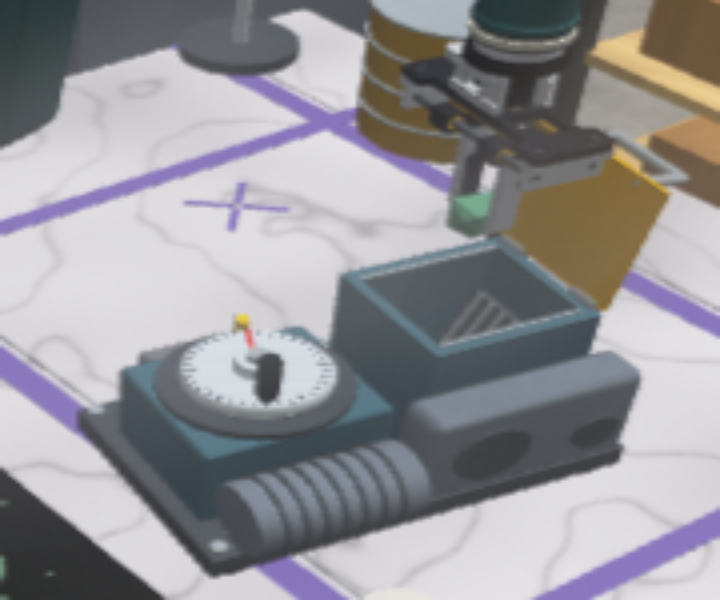

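View pics/w13.png

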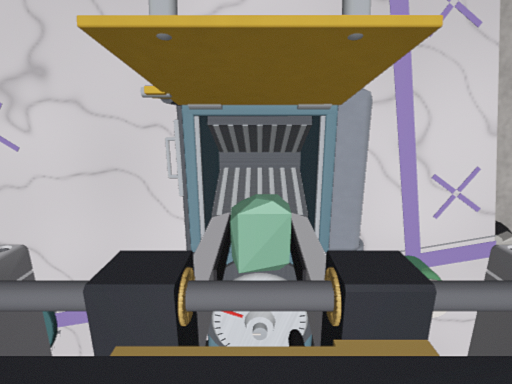

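The lump is held over the mouth and the flap stands clear. I'll lower, release and rise.

>>> {"api": "drive_tool", "payload": {
  "series": [
    [[0,0,0,0.1,0,4,20],[0,0,0,0.1,0,8,20],[0,0,0,0.1,0,10.2,20],[0,0,0,0.1,0,10.2,20],[0,0,0,0.1,0,10.2,60],[0,0,0,0.1,0,10.2,60],[0,0,0,0.1,0,10.2,60],[0,0,0,0.1,0,6,60],[0,0,0,0.1,0,1,60],[0,0,0,0.1,0,-4,60],[0,0,0,0.1,0,-6,60],[0,0,0,0.1,0,-6,60]]
  ]
}}

```text
time: 23.65
tool_pos: [0.555, 0.2216, 0.3645]
ee_rot: [3.13, -0.006, 1.387]
wrist_force: [-0.0, -0.1, 0.5]
width: 0.0564
```

```bash
python3 mv.py .48 -.23 .42 79.5 ; python3 -c "
from h import *
snap('wrist','w14.png')"
```

```text
[0.555  0.2216 0.3645] [ 3.13  -0.006  1.387] [-0.  -0.1  0.5] 0.05640947578559804 yaw 79.47590854679103 q [ 0.29  0.21  0.91 -0.    2.    0.47]
[0.48, -0.23, 0.42, 79.5] [0.012, -0.006, -0.0] [-45.74, 0.94, -5.8]
```

View pics/w14.png

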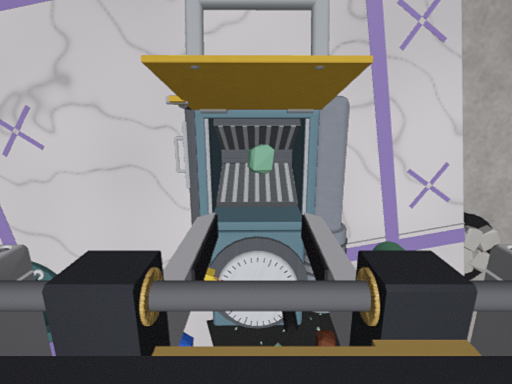

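Lump A is in the hopper at (262,158). Now I go back to look over the mat.

>>> {"api": "drive_tool", "payload": {
  "series": [
    [[0,0,0,-4.5,0,-2,65],[0,0,0,-9,0,-4,65],[0,0,0,-13.5,0.2,-5.8,65],[0,0,0,-18,0.3,-5.8,65],[0,0,0,-22.5,0.4,-5.8,65],[0,0,0,-27,0.5,-5.8,65],[0,0,0,-31.5,0.6,-5.8,65],[0,0,0,-36,0.7,-5.8,65],[0,0,0,-40.5,0.8,-5.8,65],[0.01,0,0,-45,0.9,-5.8,65],[0.01,0,0,-45.7,0.9,-5.8,65],[0.01,0,0,-45.7,0.9,-5.8,65],[0.01,0,0,-45.7,0.9,-5.8,65],[0.01,0,0,-45.7,0.9,-5.8,65]]
  ]
}}

```text
time: 25.1
tool_pos: [0.4797, -0.228, 0.4175]
ee_rot: [-3.138, -0.003, 1.389]
wrist_force: [0.4, 0.7, 0.1]
width: 0.0609
```

```bash
python3 lumps.py l3.png;python3 -c "
from h import *
snap('wrist','w15.png')"
```

```text
ore [277. 149.] 384 c [ 514. -228.] L 43 W 36 long ang 35 ztop 0.039
ore [293. 199.] 388 c [ 531. -335.] L 45 W 39 long ang 42 ztop 0.039
ore [246. 204.] 385 c [ 430. -328.] L 44 W 37 long ang 106 ztop 0.038
iron [331. 131.] 433 c [ 625. -212.] L 43 W 38 long ang 74 ztop 0.041
```

View pics/w15.png

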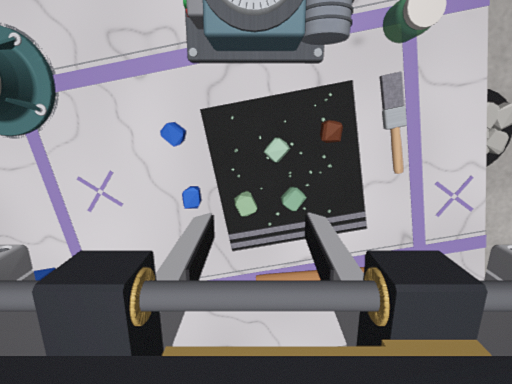

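Three lumps are left at (277,149), (293,199) and (246,204), and the measurements agree with the earlier ones. Next is C at (0.514, -0.228) with yaw 36°.

```bash
python3 mv.py .514 -.2275 .12 36 .514 -.2275 .01 36
```

```text
[ 0.4798 -0.2281  0.4179] [-3.139e+00 -3.000e-03  1.389e+00] [ 0.2 -0.   1.1] 0.06118685026321062 yaw 79.6081907249157 q [-0.55  0.11  0.92  0.    2.11 -0.37]
[0.514, -0.2275, 0.12, 36.0] [-0.003, -0.002, 0.761] [0.59, 3.43, 29.78]
[0.514, -0.2275, 0.01, 36.0] [-0.003, -0.002, 0.761] [0.56, 3.45, 40.78]
```

>>> {"api": "drive_tool", "payload": {
  "series": [
    [[0,0,0.14,0.1,1,5,65],[0,0,0.28,0.2,2,10,65],[0,0,0.42,0.4,3,15,65],[0,0,0.56,0.6,3.4,20,65],[0,0,0.7,0.6,3.4,25,65],[0,0,0.76,0.6,3.4,30,65],[0,0,0.76,0.6,3.4,30,65],[0,0,0.76,0.6,3.4,30,65],[0,0,0.76,0.6,3.4,34,65],[0,0,0.76,0.6,3.4,37.5,65],[0,0,0.76,0.6,3.4,39.5,65],[0,0,0.76,0.6,3.4,40.8,65],[0,0,0.76,0.6,3.4,40.8,65]]
  ]
}}

```text
time: 26.5
tool_pos: [0.515, -0.2277, 0.0115]
ee_rot: [-3.14, -0.002, 0.63]
wrist_force: [1.1, -0.6, -0.1]
width: 0.0612
```

```bash
python3 mv.py .514 -.2275 .01 36; python3 -c "
from h import *
snap('wrist','w16.png')"
```

```text
[ 0.515  -0.2277  0.0115] [-3.14e+00 -2.00e-03  6.30e-01] [ 1.1 -0.6 -0.1] 0.06115540834001147 yaw 36.1120289919569 q [-0.52  0.23  1.6   0.    1.31  0.42]
[0.514, -0.2275, 0.01, 36.0] [-0.001, -0.002, 0.002] [-0.07, -0.07, 0.15]
```

View pics/w16.png

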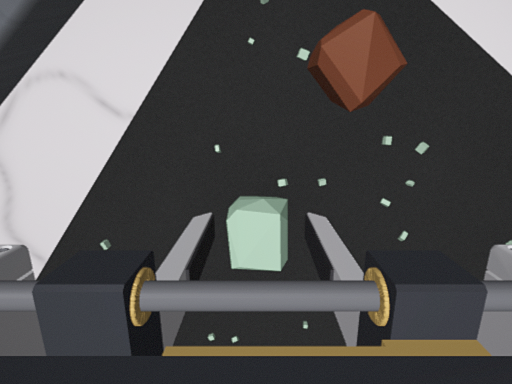

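The lump (258,233) is square between the fingers.

>>> {"api": "drive_tool", "payload": {
  "series": [
    [[0,0,0,0,0,0.1,20],[0,0,0,0,0,0.1,20],[0,0,0,0,0,0.1,20],[0,0,0,0,0,0.1,20],[0,0,0,0,0,0.1,20],[0,0,0,0,0,-2,20],[0,0,0,0,0,-6,20],[0,0,0,0,0,-11,20],[0,0,0,0,0,-16,20],[0,0,0,0,0,-21,20],[0,0,0,0,0,-26,20],[0,0,0,0,0,-29,20],[0,0,0,0,0,-29,20],[0,0,0,0,0,-29,20]]
  ]
}}

```text
time: 27.95
tool_pos: [0.5149, -0.2284, 0.3014]
ee_rot: [-3.141, -0.002, 0.63]
wrist_force: [-0.3, 0.6, -1.3]
width: 0.0371
```

```bash
python3 mv.py .5543 .221 .30 79.5 .5543 .221 .195 79.5
```

```text
[ 0.5149 -0.2284  0.3014] [-3.141e+00 -2.000e-03  6.300e-01] [-0.3  0.6 -1.3] 0.03714346802604003 yaw 36.09849130558213 q [-0.52  0.12  1.15  0.    1.87  0.42]
[0.5543, 0.221, 0.3, 79.5] [0.0, -0.002, -0.757] [29.66, -33.99, 0.21]
[0.5543, 0.221, 0.195, 79.5] [0.0, -0.002, -0.757] [29.64, -33.98, 10.71]
```

```bash
python3 mv.py .569 .218 .30 79.5
```

```text
[ 0.5149 -0.2284  0.3014] [-3.141e+00 -2.000e-03  6.300e-01] [-0.3  0.6 -1.3] 0.03714346802604003 yaw 36.09849130558213 q [-0.52  0.12  1.15  0.    1.87  0.42]
[0.569, 0.218, 0.3, 79.5] [0.0, -0.002, -0.757] [30.67, -32.88, 0.21]
```

>>> {"api": "drive_tool", "payload": {
  "series": [
    [[0,0,-0.07,3,-3.2,0,20],[0,0,-0.14,6,-6.4,0,20],[0,0,-0.21,9,-9.7,0,20],[0,0,-0.28,12,-12.9,0,20],[0,0,-0.35,15,-16.1,0,20],[0,0,-0.42,18,-19.3,0,20],[0,0,-0.49,21,-22.5,0,20],[0,0,-0.56,24,-25.7,0,20],[0,0,-0.63,27,-29,0,20],[0,0,-0.7,29,-31,0,20],[0,0,-0.757,30.7,-32.9,0.2,20],[0,0,-0.757,30.7,-32.9,0.2,20],[0,0,-0.757,30.7,-32.9,0.2,20],[0,0,-0.757,30.7,-32.9,0.2,20]]
  ]
}}

```text
time: 29.35
tool_pos: [0.5687, 0.2173, 0.2982]
ee_rot: [-3.14, 0.0, 1.386]
wrist_force: [-0.2, -0.5, -2.7]
width: 0.0372
```

```bash
python3 mv.py .569 .218 .30 79.5 .569 .218 .195 79.5;  python3 -c "
from h import *
snap('wrist','w17.png')"
```

```text
[0.5687 0.2173 0.2982] [-3.14   0.     1.386] [-0.2 -0.5 -2.7] 0.03720536689475372 yaw 79.3851419795586 q [0.27 0.23 1.03 0.   1.89 0.46]
[0.569, 0.218, 0.3, 79.5] [-0.002, 0.0, -0.002] [0.08, 0.02, -0.18]
[0.569, 0.218, 0.195, 79.5] [-0.002, 0.0, -0.002] [0.08, 0.04, 10.32]
```

View pics/w17.png

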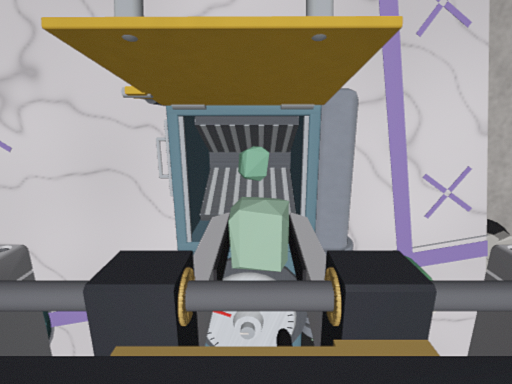

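Lump C is held over the mouth, and A is visible inside at (255,163). I'll release.

>>> {"api": "drive_tool", "payload": {
  "series": [
    [[0,0,0,0.1,0,4,20],[0,0,0,0.1,0,8,20],[0,0,0,0.1,0,10.2,20],[0,0,0,0.1,0,10.2,20],[0,0,0,0.1,0,10.2,60],[0,0,0,0.1,0,10.2,60],[0,0,0,0.1,0,10.2,60],[0,0,0,0.1,0,6,60],[0,0,0,0.1,0,1,60],[0,0,0,0.1,0,-4,60],[0,0,0,0.1,0,-7,60],[0,0,0,0.1,0,-7,60]]
  ]
}}

```text
time: 30.6
tool_pos: [0.5703, 0.2184, 0.3778]
ee_rot: [3.129, -0.007, 1.385]
wrist_force: [0.2, 0.0, 0.0]
width: 0.056
```

```bash
python3 mv.py .48 -.23 .42 79.5 ; python3 -c "
from h import *
snap('wrist','w18.png')"
```

```text
[0.5703 0.2184 0.3778] [ 3.129 -0.007  1.385] [0.2 0.  0. ] 0.05598210118222302 yaw 79.37095561270615 q [0.27 0.25 0.84 0.   2.04 0.46]
[0.48, -0.23, 0.42, 79.5] [0.013, -0.007, -0.002] [-45.71, -0.55, -4.56]
```

View pics/w18.png

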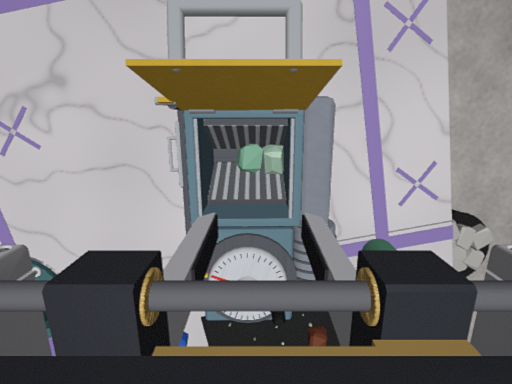

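Both are in the hopper, side by side at (251,157) and (273,158). Back to the mat.

>>> {"api": "drive_tool", "payload": {
  "series": [
    [[0,0,0,-4.5,0,-2,65],[0,0,0,-9,0,-4,65],[0,0,0,-13.5,-0.2,-4.6,65],[0,0,0,-18,-0.3,-4.6,65],[0,0,0,-22.5,-0.4,-4.6,65],[0,0,0,-27,-0.5,-4.6,65],[0,0,0,-31.5,-0.5,-4.6,65],[0,0,0,-36,-0.5,-4.6,65],[0,0,0,-40.5,-0.5,-4.6,65],[0.01,0,0,-45,-0.5,-4.6,65],[0.01,0,0,-45.7,-0.5,-4.6,65],[0.01,0,0,-45.7,-0.5,-4.6,65],[0.01,0,0,-45.7,-0.5,-4.6,65],[0.01,0,0,-45.7,-0.5,-4.6,65]]
  ]
}}

```text
time: 32.05
tool_pos: [0.4807, -0.2285, 0.418]
ee_rot: [-3.14, -0.005, 1.388]
wrist_force: [-0.6, 0.0, 0.3]
width: 0.0612
```

```bash
python3 lumps.py l4.png; python3 mv.py .530 -.335 .12 42 .530 -.335 .01 42
```

```text
ore [292. 198.] 388 c [ 531. -335.] L 44 W 37 long ang 41 ztop 0.039
ore [245. 204.] 384 c [ 430. -329.] L 45 W 37 long ang 105 ztop 0.038
iron [330. 131.] 428 c [ 625. -212.] L 43 W 38 long ang 73 ztop 0.041
[ 0.4807 -0.2285  0.4182] [-3.14  -0.005  1.388] [-0.5 -0.   0.2] 0.06119492207015619 yaw 79.51273272498541 q [-0.55  0.11  0.92  0.    2.11 -0.37]
[0.53, -0.335, 0.12, 42.0] [-0.003, -0.004, 0.655] [-9.72, 6.83, 29.76]
[0.53, -0.335, 0.01, 42.0] [-0.003, -0.004, 0.655] [-9.77, 6.85, 40.76]
```

>>> {"api": "drive_tool", "payload": {
  "series": [
    [[0,0,0.14,-2,1.4,4,65],[0,0,0.28,-4,2.8,8,65],[0,0,0.42,-6,4.2,12,65],[0,0,0.56,-8,5.6,16,65],[0,0,0.655,-9.7,6.8,20.5,65],[0,0,0.655,-9.7,6.8,25,65],[0,0,0.655,-9.7,6.8,29.5,65],[0,0,0.655,-9.7,6.8,29.5,65],[0,0,0.655,-9.7,6.8,29.5,65],[0,0,0.655,-9.7,6.8,34,65],[0,0,0.655,-9.7,6.8,37.5,65],[0,0,0.655,-9.7,6.8,39.5,65],[0,0,0.655,-9.7,6.8,40.8,65],[0,0,0.655,-9.7,6.8,40.8,65]]
  ]
}}

```text
time: 33.5
tool_pos: [0.5307, -0.3346, 0.0111]
ee_rot: [-3.14, -0.003, 0.733]
wrist_force: [-0.1, 0.0, -0.4]
width: 0.0608
```

```bash
python3 mv.py .5305 -.335 .01 42; python3 -c "
from h import *
snap('wrist','w19.png')"
```

```text
[ 0.5307 -0.3346  0.0111] [-3.14e+00 -3.00e-03  7.33e-01] [-0.1  0.  -0.4] 0.060810820809203296 yaw 42.02039779291891 q [-0.65  0.37  1.43  0.    1.35  0.18]
[0.5305, -0.335, 0.01, 42.0] [-0.002, -0.003, 0.0] [-0.04, 0.01, 0.11]
```

View pics/w19.png

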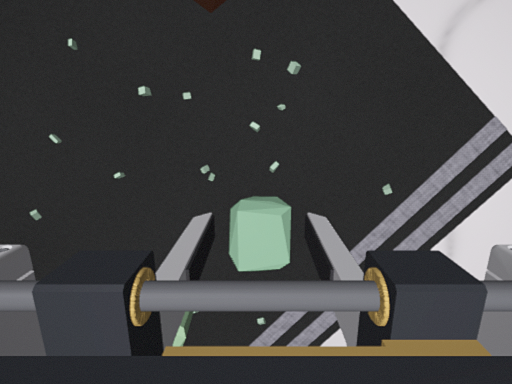

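The lump (260,233) is centred. I'll grasp and lift.

>>> {"api": "drive_tool", "payload": {
  "series": [
    [[0,0,0,0,0,0.1,20],[0,0,0,0,0,0.1,20],[0,0,0,0,0,0.1,20],[0,0,0,0,0,0.1,20],[0,0,0,0,0,0.1,20],[0,0,0,0,0,-2,20],[0,0,0,0,0,-6,20],[0,0,0,0,0,-11,20],[0,0,0,0,0,-16,20],[0,0,0,0,0,-21,20],[0,0,0,0,0,-26,20],[0,0,0,0,0,-29,20],[0,0,0,0,0,-29,20],[0,0,0,0,0,-29,20]]
  ]
}}

```text
time: 34.95
tool_pos: [0.5305, -0.3359, 0.301]
ee_rot: [-3.141, -0.003, 0.733]
wrist_force: [0.3, 0.6, -1.6]
width: 0.0376
```

```bash
python3 mv.py .540 .2235 .30 79.5
```

```text
[ 0.5305 -0.3359  0.301 ] [-3.141e+00 -3.000e-03  7.330e-01] [ 0.3  0.6 -1.6] 0.037584152326386754 yaw 42.00867016724915 q [-0.66  0.27  0.97  0.    1.9   0.18]
[0.54, 0.2235, 0.3, 79.5] [0.0, -0.003, -0.654] [38.14, -40.93, 0.26]
```

>>> {"api": "drive_tool", "payload": {
  "series": [
    [[0,0,-0.06,3,-3.2,0,20],[0,0,-0.12,6,-6.4,0,20],[0,0,-0.18,9,-9.7,0,20],[0,0,-0.24,12,-12.9,0,20],[0,0,-0.3,15,-16.1,0,20],[0,0,-0.36,18,-19.3,0,20],[0,0,-0.42,21,-22.5,0,20],[0,0,-0.48,24,-25.8,0,20],[0,0,-0.54,27,-29,0,20],[0,0,-0.6,30,-32.2,0,20],[0,0,-0.654,33,-35.4,0,20],[0,0,-0.654,36,-38.6,0.2,20],[0,0,-0.654,38.1,-40.9,0.2,20],[0,0,-0.654,38.1,-40.9,0.2,20],[0,0,-0.654,38.1,-40.9,0.2,20],[0,0,-0.654,38.1,-40.9,0.2,20]]
  ]
}}

```text
time: 36.55
tool_pos: [0.5395, 0.2219, 0.2984]
ee_rot: [-3.139, -0.001, 1.386]
wrist_force: [-1.0, 0.2, -0.7]
width: 0.0378
```

```bash
python3 mv.py .54 .2235 .30 79.5 .54 .2235 .195 79.5
```

```text
[0.5395 0.2219 0.2984] [-3.139e+00 -1.000e-03  1.386e+00] [-1.   0.2 -0.7] 0.03784071227317266 yaw 79.41194946398295 q [0.29 0.17 1.1  0.   1.88 0.48]
[0.54, 0.2235, 0.3, 79.5] [-0.002, -0.001, -0.002] [0.17, 0.02, -0.16]
[0.54, 0.2235, 0.195, 79.5] [-0.002, -0.001, -0.002] [0.16, 0.04, 10.34]
```

>>> {"api": "drive_tool", "payload": {
  "series": [
    [[0,0,0,0.1,0,4,20],[0,0,0,0.1,0,8,20],[0,0,0,0.1,0,10.2,20],[0,0,0,0.1,0,10.2,20],[0,0,0,0.1,0,10.2,60],[0,0,0,0.1,0,10.2,60],[0,0,0,0.1,0,10.2,60],[0,0,0,0.1,0,6,60],[0,0,0,0.1,0,1,60],[0,0,0,0.1,0,-4,60],[0,0,0,0.1,0,-7,60],[0,0,0,0.1,0,-7,60]]
  ]
}}

```text
time: 37.75
tool_pos: [0.5411, 0.2232, 0.377]
ee_rot: [3.13, -0.008, 1.386]
wrist_force: [0.3, 0.0, 0.8]
width: 0.0563
```

```bash
python3 mv.py .48 -.23 .42 79.5 ; python3 -c "
from h import *
snap('wrist','w20.png')"
```

```text
[0.5411 0.2232 0.377 ] [ 3.13  -0.008  1.386] [0.3 0.  0.8] 0.05632211922152358 yaw 79.41713795231992 q [0.29 0.19 0.91 0.   2.02 0.48]
[0.48, -0.23, 0.42, 79.5] [0.011, -0.008, -0.001] [-45.64, 2.37, -4.63]
```

View pics/w20.png

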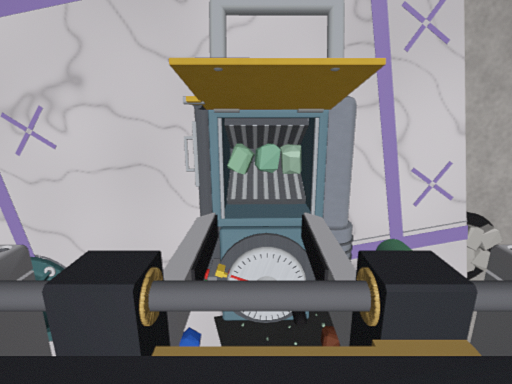

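Three lumps lie side by side in the V at (240,158), (268,158) and (290,158). One remains.

>>> {"api": "drive_tool", "payload": {
  "series": [
    [[0,0,0,-4.5,0.2,-2,65],[0,0,0,-9,0.5,-4,65],[0,0,0,-13.5,0.7,-4.6,65],[0,0,0,-18,1,-4.6,65],[0,0,0,-22.5,1.2,-4.6,65],[0,0,0,-27,1.4,-4.6,65],[0,0,0,-31.5,1.7,-4.6,65],[0,0,0,-36,2,-4.6,65],[0,0,0,-40.5,2.2,-4.6,65],[0.01,0,0,-45,2.4,-4.6,65],[0.01,0,0,-45.7,2.4,-4.6,65],[0.01,0,0,-45.7,2.4,-4.6,65],[0.01,0,0,-45.7,2.4,-4.6,65],[0.01,0,0,-45.7,2.4,-4.6,65]]
  ]
}}

```text
time: 39.2
tool_pos: [0.4803, -0.2291, 0.4173]
ee_rot: [-3.138, -0.005, 1.388]
wrist_force: [-0.7, -0.8, 0.1]
width: 0.0611
```

```bash
python3 lumps.py l5.png; python3 mv.py .430 -.3285 .12 106 .430 -.3285 .01 106
```

```text
ore [245. 204.] 384 c [ 430. -328.] L 44 W 37 long ang 106 ztop 0.038
iron [331. 131.] 432 c [ 625. -212.] L 43 W 38 long ang 74 ztop 0.041
[ 0.4803 -0.2291  0.4175] [-3.139 -0.005  1.389] [-0.3  0.4 -0.1] 0.0614243095976021 yaw 79.56111407778742 q [-0.55  0.11  0.92  0.    2.11 -0.37]
[0.43, -0.3285, 0.12, 106.0] [-0.002, -0.006, -0.461] [-10.84, -3.06, 29.7]
[0.43, -0.3285, 0.01, 106.0] [-0.002, -0.006, -0.461] [-10.89, -3.02, 40.7]
```

View pics/l5.png

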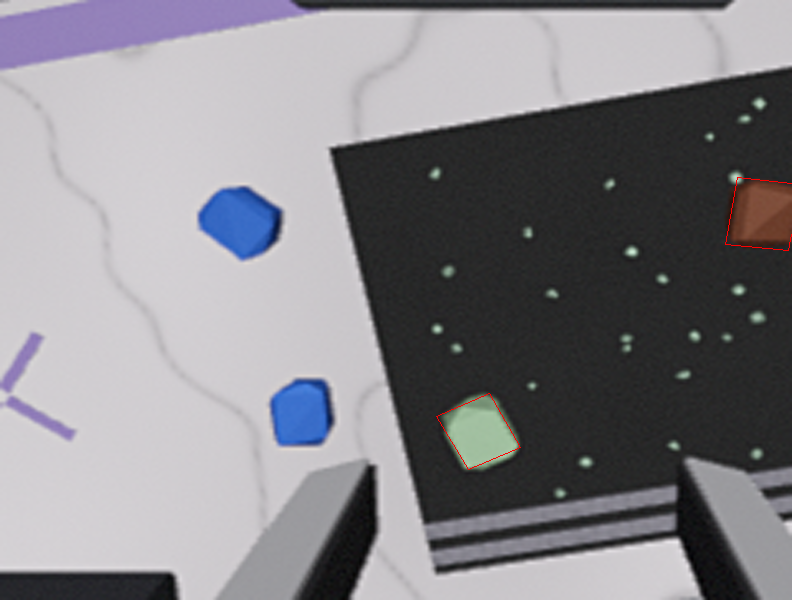

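>>> {"api": "drive_tool", "payload": {
  "series": [
    [[0,0,-0.12,-2.5,-0.7,4,65],[0,0,-0.24,-5,-1.4,8,65],[0,0,-0.36,-7.5,-2.1,12,65],[0,0,-0.46,-9.5,-2.8,16,65],[0,0,-0.46,-10.9,-3,20.5,65],[0,0,-0.46,-10.9,-3,25,65],[0,0,-0.46,-10.9,-3,29.5,65],[0,0,-0.46,-10.9,-3,29.5,65],[0,0,-0.46,-10.9,-3,29.5,65],[0,0,-0.46,-10.9,-3,34,65],[0,0,-0.46,-10.9,-3,37.5,65],[0,0,-0.46,-10.9,-3,39.5,65],[0,0,-0.46,-10.9,-3,40.7,65],[0,0,-0.46,-10.9,-3,40.7,65]]
  ]
}}

```text
time: 40.65
tool_pos: [0.4315, -0.3293, 0.0115]
ee_rot: [3.141, -0.004, 1.849]
wrist_force: [0.4, 0.2, -0.4]
width: 0.061
```

```bash
python3 mv.py .43 -.3285 .01 106; python3 -c "
from h import *
snap('wrist','w21.png')"
```

```text
[ 0.4315 -0.3293  0.0115] [ 3.141 -0.004  1.849] [ 0.4  0.2 -0.4] 0.06103969482097176 yaw 105.95755492938899 q [-0.76  0.19  1.65  0.    1.3  -1.04]
[0.43, -0.3285, 0.01, 106.0] [0.001, -0.004, -0.001] [0.12, -0.13, 0.15]
```

View pics/w21.png

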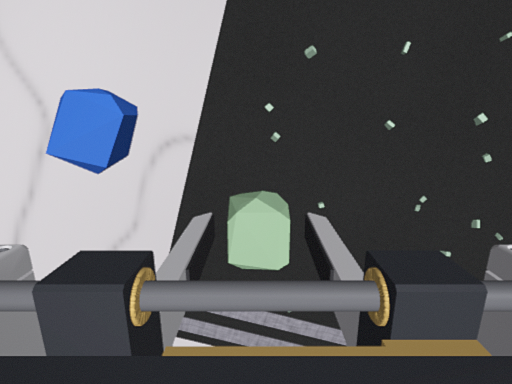

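The lump (259,230) is centred. I'll grasp and lift.

>>> {"api": "drive_tool", "payload": {
  "series": [
    [[0,0,0,0,0,0.1,20],[0,0,0,0,0,0.1,20],[0,0,0,0,0,0.1,20],[0,0,0,0,0,0.1,20],[0,0,0,0,0,0.1,20],[0,0,0,0,0,-2,20],[0,0,0,0,0,-6,20],[0,0,0,0,0,-11,20],[0,0,0,0,0,-16,20],[0,0,0,0,0,-21,20],[0,0,0,0,0,-26,20],[0,0,0,0,0,-29,20],[0,0,0,0,0,-29,20],[0,0,0,0,0,-29,20]]
  ]
}}

```text
time: 42.1
tool_pos: [0.4316, -0.3305, 0.3014]
ee_rot: [3.14, -0.003, 1.849]
wrist_force: [-0.3, 0.4, -1.8]
width: 0.0376
```

```bash
python3 mv.py .555 .222 .30 79.5
```

```text
[ 0.4316 -0.3305  0.3014] [ 3.140e+00 -3.000e-03  1.849e+00] [-0.3  0.4 -1.8] 0.037645650269206014 yaw 105.95397754570908 q [-0.76  0.08  1.19  0.    1.87 -1.04]
[0.555, 0.222, 0.3, 79.5] [0.001, -0.004, 0.462] [49.73, 27.05, 0.34]
```

>>> {"api": "drive_tool", "payload": {
  "series": [
    [[0,0,0.04,4,2.2,0,20],[0,0,0.08,8,4.3,0,20],[0,0,0.12,12,6.5,0,20],[0,0,0.16,16,8.7,0,20],[0,0,0.2,20,10.9,0,20],[0,0,0.24,24,13,0,20],[0,0,0.28,28,15.2,0,20],[0,0,0.32,32,17.4,0,20],[0,0,0.36,36,19.6,0,20],[0,0,0.4,40,21.8,0,20],[0,0,0.44,44,24,0,20],[0,0,0.462,48,26,0.2,20],[0,0,0.462,49.7,27,0.2,20],[0,0,0.462,49.7,27,0.2,20],[0,0,0.462,49.7,27,0.2,20],[0,0,0.462,49.7,27,0.2,20],[0,0,0.462,49.7,27,0.2,20]]
  ]
}}

```text
time: 43.8
tool_pos: [0.5545, 0.2202, 0.3012]
ee_rot: [-3.141, -0.003, 1.385]
wrist_force: [0.3, 0.3, -1.7]
width: 0.0376
```

```bash
python3 mv.py .555 .222 .195 79.5
```

```text
[0.5545 0.2202 0.3012] [-3.141e+00 -3.000e-03  1.385e+00] [ 0.3  0.3 -1.7] 0.03760547049509701 yaw 79.37287583512986 q [0.28 0.2  1.06 0.   1.88 0.47]
[0.555, 0.222, 0.195, 79.5] [-0.001, -0.003, -0.002] [0.15, 0.03, 10.62]
```

>>> {"api": "drive_tool", "payload": {
  "series": [
    [[0,0,0,0.1,0,4,20],[0,0,0,0.1,0,8,20],[0,0,0,0.1,0,10.6,20],[0,0,0,0.1,0,10.6,20],[0,0,0,0.1,0,10.6,60],[0,0,0,0.1,0,10.6,60],[0,0,0,0.1,0,10.6,60],[0,0,0,0.1,0,6,60],[0,0,0,0.1,0,1,60],[0,0,0,0.1,0,-4,60],[0,0,0,0.1,0,-9,60],[0,0,0,0.1,0,-9,60]]
  ]
}}

```text
time: 45.0
tool_pos: [0.5559, 0.2213, 0.4032]
ee_rot: [3.124, -0.012, 1.386]
wrist_force: [0.2, 0.1, 1.2]
width: 0.0564
```

```bash
python3 - <<'E'
from h import *
s=snap('wrist','w22.png'); C=cloud(s); hsv=cv2.cvtColor(s['img'],cv2.COLOR_BGR2HSV)
m=(hsv[...,0]>38)&(hsv[...,0]<90)&(hsv[...,1]>35)&(np.hypot(C[...,0]-.555,C[...,1]-.226)<.07)
print(m.sum(),np.percentile(C[m][:,2],[2,50,98])-.2)
# bar
b=(C[...,2]>.30)&(C[...,2]<.36)&(C[...,1]>.33)&(C[...,1]<.42)&(hsv[...,1]<60); p=C[b]
print('bar',b.sum(),np.median(p,0) if b.any() else '',np.percentile(p[:,2],[5,50,95]),cv2.minAreaRect((p[:,:2]*1000).astype(np.float32)))
E
```

```text
1925 [-0.12874184 -0.0927075   0.32249549]
bar 3054 [0.57435542 0.36070351 0.33782152] [0.333799   0.33782152 0.34267487] ((562.24267578125, 353.6217956542969), (48.66090393066406, 127.51173400878906), 88.73155212402344)
```

View pics/w22.png

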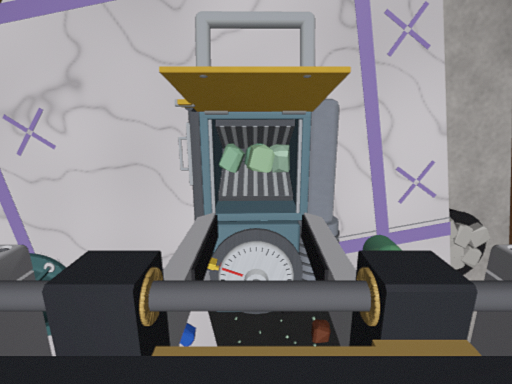

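All four lumps are in the hopper, with the heap tops about 90 mm below the rim. Next I turn the tool back and go above the bar.

```bash
python3 mv.py .58 .366 .41 169.55
```

```text
[0.5556 0.2213 0.3988] [ 3.13  -0.01   1.386] [-0.4  0.  -0.1] 0.05630088217677524 yaw 79.38548414580123 q [0.28 0.24 0.81 0.   2.07 0.47]
[0.58, 0.366, 0.41, 169.55] [0.017, 0.002, -1.574] [14.69, -0.26, -0.99]
```

>>> {"api": "drive_tool", "payload": {
  "series": [
    [[0,0,-0.13,1,0,-1,30],[0,0,-0.26,2.5,0,-1,30],[0,0,-0.39,4,0,-1,30],[0,0,-0.52,5.5,0,-1,30],[0,0,-0.65,7,0,-1,30],[0,0,-0.78,8.5,0,-1,30],[0,0,-0.91,10,0,-1,30],[0,0,-1.04,11.5,0,-1,30],[0,0,-1.17,13,0,-1,30],[0,0,-1.3,14.7,-0.2,-1,30],[0,0,-1.43,14.7,-0.2,-1,30],[0,0,-1.57,14.7,-0.2,-1,30],[0.01,0,-1.57,14.7,-0.2,-1,30],[0.01,0,-1.57,14.7,-0.2,-1,30],[0.01,0,-1.57,14.7,-0.2,-1,30],[0.01,0,-1.57,14.7,-0.2,-1,30]]
  ]
}}

```text
time: 46.65
tool_pos: [0.5807, 0.3659, 0.41]
ee_rot: [3.138, 0.005, 2.954]
wrist_force: [-0.2, -0.3, 0.9]
width: 0.028
```

```bash
python3 - <<'E'
from h import *
s=snap('wrist','w23.png'); C=cloud(s); hsv=cv2.cvtColor(s['img'],cv2.COLOR_BGR2HSV)
b=(C[...,2]>.30)&(C[...,2]<.36)&(C[...,1]>.33)&(C[...,1]<.42)&(hsv[...,1]<60)
k,l,st,ce=cv2.connectedComponentsWithStats(b.astype(np.uint8))
for i in range(1,k):
    if st[i,4]>100:
        p=C[l==i]; e=np.array([np.cos(np.radians(79.55)),np.sin(np.radians(79.55))]); x=p[:,:2]@e
        q=p[(p[:,2]>.325)&(x>x.max()-.012)]
        print(st[i],np.median(p,0),'outer strip',np.median(q,0),x.max(),'zmax',np.percentile(q[:,2],95)); print('far edge y-coord along crusher y of TCP grip', np.array([.5798,.3643])@e)
E
python3 mv.py .58 .366 .41 169.55
```

```text
[ 217  143   50  101 1935] [0.56568349 0.36262835 0.33778194] outer strip [0.57615322 0.36643204 0.33712942] 0.47059172670915916 zmax 0.3388911570238312
far edge y-coord along crusher y of TCP grip 0.4634201803270568
[0.5807 0.3659 0.4102] [3.138 0.006 2.954] [ 0.6 -0.4  0.1] 0.028050569900859305 yaw 169.271598941286 q [ 0.48  0.51  0.42 -0.    2.2  -0.9 ]
[0.58, 0.366, 0.41, 169.55] [0.003, 0.006, -0.005] [0.07, 0.0, 0.02]
```

View pics/w23.png

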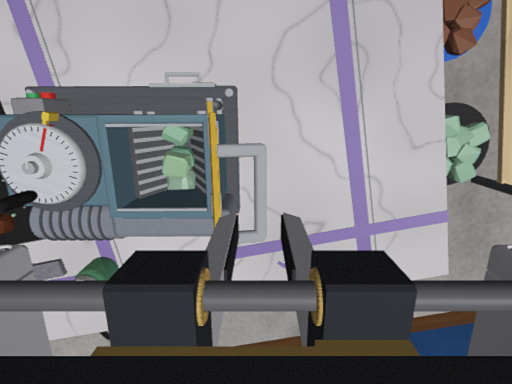

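The bar is at (258,195), centred between the fingers, and the lumps are in the hopper at (178,160). I'll descend and grip it.

>>> {"api": "drive_tool", "payload": {
  "series": [
    [[0,0.006,0,0,0,3,30],[0,0.006,0,0,0,6,30],[0,0.006,0,0,0,8.5,30],[0,0.006,0,0,0,9.3,30],[0,0.006,0,0,0,9.3,30],[0,0.006,0,0,0,9.3,5],[0,0.006,0,0,0,9.3,5],[0,0.006,0,0,0,9.3,5],[0,0.006,0,0,0,9.3,5]]
  ]
}}

```text
time: 47.6
tool_pos: [0.5818, 0.3665, 0.3195]
ee_rot: [3.135, 0.003, 2.955]
wrist_force: [0.8, 0.7, 4.3]
width: 0.011
```

```bash
python3 flap.py 1.65 1.05 9;  python3 -c "
from h import *
snap('wrist','w24.png')"
```

```text
[0.58176725 0.36650093 0.31948603] [3.13544914e+00 2.98829665e-03 2.95452909e+00] [0.78163808 0.74079987 4.26445767] 0.011048011855581758 47.6
est angle 1.741361737551882 rad 0.14673209075490548
1.65 [0.18, -1.31, -0.32]
1.575 [0.18, -2.33, -0.69]
1.5 [0.17, -3.37, -0.98]
1.425 [0.17, -4.44, -1.18]
1.35 [0.16, -5.51, -1.31]
1.275 [0.16, -6.59, -1.36]
1.2 [0.15, -7.67, -1.32]
1.125 [0.15, -8.75, -1.21]
1.05 [0.14, -9.81, -1.01]
```

View pics/w24.png

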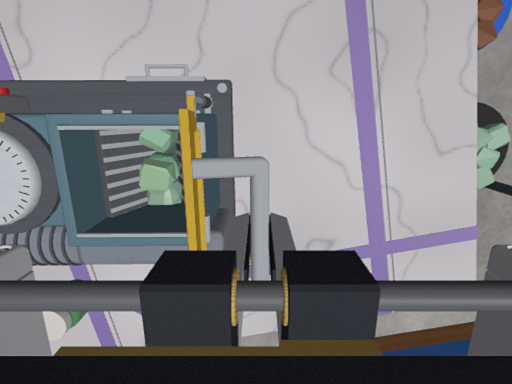

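The bar is gripped (11.0 mm). I'll ease it shut in stages.

>>> {"api": "drive_tool", "payload": {
  "series": [
    [[0,0,0,0,-1.31,-0.5,5],[0,0,0,0,-2.33,-0.9,5],[0,0,0,0,-3.37,-1.2,5],[0,0,0,0,-4.44,-1.4,5],[0,0,0,0,-5.51,-1.5,5],[0,0,0,0,-6.59,-1.55,5],[0,0,0,0,-7.67,-1.5,5],[0,0,0,0,-8.75,-1.4,5],[0,0,0,0,-9.81,-1.2,5],[0,0,0,0,-9.81,-1.2,5]]
  ]
}}

```text
time: 48.65
tool_pos: [0.5629, 0.2676, 0.3297]
ee_rot: [3.139, 0.001, 2.952]
wrist_force: [-0.1, -1.9, -1.0]
width: 0.0112
```

```bash
python3 flap.py 1.0 .4 9
```

```text
[0.56289398 0.26761959 0.32968421] [3.13888432e+00 7.76579963e-04 2.95189403e+00] [-0.10422304 -1.87724045 -0.96270169] 0.011241194376525846 48.65
est angle 1.0342880645397823 rad 0.14549127982504292
1.0 [0.13, -0.45, 0.25]
0.925 [0.12, -1.48, 0.58]
0.85 [0.11, -2.48, 0.98]
0.775 [0.1, -3.45, 1.46]
0.7 [0.1, -4.38, 2.01]
0.625 [0.09, -5.27, 2.63]
0.55 [0.09, -6.11, 3.32]
0.475 [0.08, -6.89, 4.06]
0.4 [0.08, -7.62, 4.87]
```

>>> {"api": "drive_tool", "payload": {
  "series": [
    [[0,0,0,0,-0.45,0.15,5],[0,0,0,0,-1.48,0.5,5],[0,0,0,0,-2.48,0.9,5],[0,0,0,0,-3.45,1.4,5],[0,0,0,0,-4.38,1.95,5],[0,0,0,0,-5.27,2.6,5],[0,0,0,0,-6.11,3.3,5],[0,0,0,0,-6.89,4.06,5],[0,0,0,0,-7.62,4.87,5],[0,0,0,0,-7.62,4.87,5]]
  ]
}}

```text
time: 49.65
tool_pos: [0.5477, 0.1911, 0.2787]
ee_rot: [-3.141, -0.002, 2.95]
wrist_force: [-1.4, -3.3, -3.2]
width: 0.0112
```

```bash
python3 flap.py .35 0 8
```

```text
[0.54774092 0.19113724 0.27871568] [-3.14109189e+00 -2.30653213e-03  2.95009025e+00] [-1.39969657 -3.34386563 -3.19491223] 0.011212741741013168 49.65
est angle 0.38015616575786787 rad 0.14442114329321573
0.35 [0.02, -0.25, 0.35]
0.3 [0.02, -0.67, 0.94]
0.25 [0.01, -1.06, 1.55]
0.2 [0.01, -1.42, 2.17]
0.15 [0.0, -1.75, 2.82]
0.1 [-0.0, -2.04, 3.48]
0.05 [-0.0, -2.3, 4.15]
0.0 [-0.01, -2.53, 4.83]
```

>>> {"api": "drive_tool", "payload": {
  "series": [
    [[0,0,0,0,-0.25,0.35,5],[0,0,0,0,-0.67,0.94,5],[0,0,0,0,-1.06,1.55,5],[0,0,0,0,-1.42,2.17,5],[0,0,0,0,-1.75,2.82,5],[0,0,0,0,-2.04,3.48,5],[0,0,0,0,-2.3,4.15,5],[0,0,0,0,-2.5,4.83,5],[0,0,0,0,-2.5,4.95,5],[0,0,0,0,-2.5,4.95,5],[0,0,0,0,-2.5,4.95,5]]
  ]
}}

```text
time: 50.75
tool_pos: [0.5428, 0.1663, 0.2296]
ee_rot: [-3.14, -0.002, 2.95]
wrist_force: [-2.6, -2.7, 1.3]
width: 0.0115
```

```bash
python3 flap.py .0 0 1; python3 -c "
from h import *
s=snap('scene');cv2.imwrite('pics/s6.png',cv2.resize(s['img'][40:240,220:400],None,fx=4,fy=3)); s=snap('side');cv2.imwrite('pics/d6.png',cv2.resize(s['img'][80:240,180:320],None,fx=5,fy=3.7))"
```

```text
[0.54276889 0.16629079 0.22958182] [-3.14041969e+00 -2.06014455e-03  2.94996762e+00] [-2.60969479 -2.68507936  1.28654514] 0.011486871761844238 50.75
est angle -0.005500323355653147 rad 0.1440451540935786
0.0 [-0.01, 0.0, -0.08]
```

View pics/s6.png

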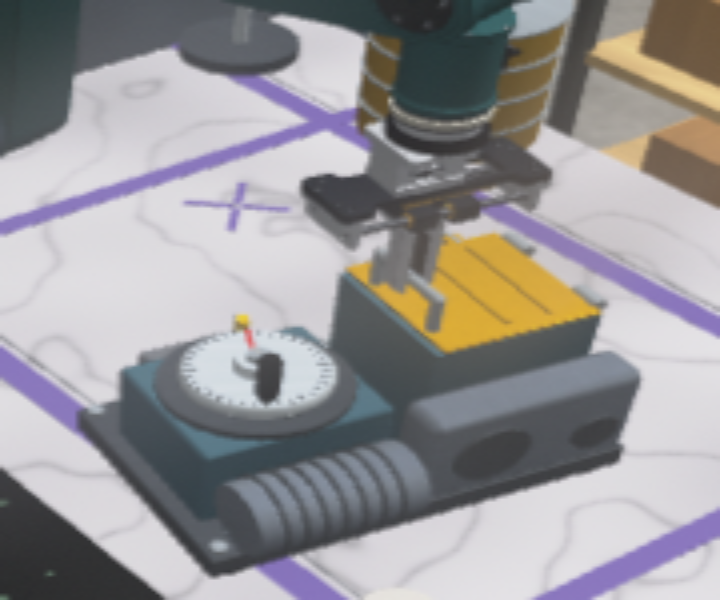

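View pics/d6.png

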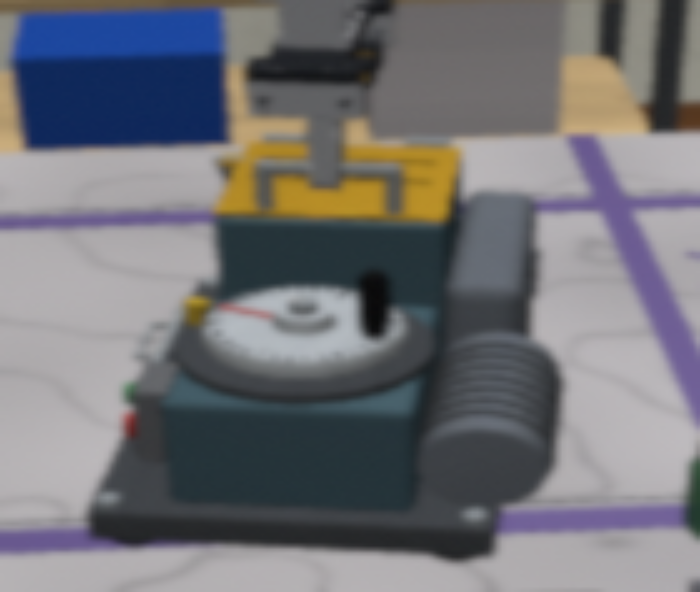

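The flap lies flat on the rim. I'll open the fingers and lift off, then check.

>>> {"api": "drive_tool", "payload": {
  "series": [
    [[0,0,0,0,0,0,30],[0,0,0,0,0,0,30],[0,0,0,0,0,0,30],[0,0,0,0,0,0,30],[0,0,0,0,0,-3,30],[0,0,0,0,0,-7,30],[0,0,0,0,0,-11,30],[0,0,0,0,0,-15,30],[0,0,0,0,0,-17,30],[0,0,0,0,0,-17,30],[0,0,0,0,0,-17,30]]
  ]
}}

```text
time: 51.95
tool_pos: [0.5434, 0.1666, 0.3989]
ee_rot: [-3.141, -0.002, 2.95]
wrist_force: [0.1, -0.3, -0.6]
width: 0.028
```

```bash
python3 - <<'E'
from dial import *
s=snap('wrist','w25.png'); dial(s,zd=.1705)
C=cloud(s); hsv=cv2.cvtColor(s['img'],cv2.COLOR_BGR2HSV)
y=(hsv[...,0]>18)&(hsv[...,0]<34)&(hsv[...,1]>130)&(C[...,1]>.13)&(C[...,1]<.32)&(C[...,2]<.3); e=C[y][:,:2]@[.1814,.9834]
p=np.polyfit(e,C[y][:,2],1); print('flap plane slope',p[0],'z med',np.median(C[y][:,2]))
b=(C[...,2]>.235)&(C[...,2]<.262)&(C[...,1]>.13)&(C[...,1]<.2); print('bar',np.percentile(C[b][:,2],[5,50,95]))
print(robot.get_obs()['wrist_force'],robot.get_obs()['time'])
E
python3 m1.py | grep -E 'green|red '
```

```text
dial r 0.059478576082303086
zd 0.1705 cen [0.51863805 0.04112303] red n 60 r 0.023081487583348544 0.06323833263588093 ang 150.77315525909697 yel n 100 r 0.06317552065072168 0.08042390432575182 ang 150.06366727186563 z 0.1715183352104135 CWof mark deg -0.7094879872313375
flap plane slope 0.0031919968679049475 z med 0.2067872364124814
bar [0.2472661  0.25071158 0.25236736]
[-0.14241717 -0.70012433  0.12383566] 52.0
green [  0 155   9  18  61] [  3. 166.] med [-0.077 -0.665  0.084] min [-0.139 -0.682  0.079] max [-0.051 -0.657  0.089]
green [306 248  24  23 320] [317. 261.] med [ 0.807 -0.062  0.049] min [ 0.763 -0.709  0.008] max [ 1.352 -0.018  1.196]
red [231 244  15  15 176] [238. 251.] med [ 0.634 -0.216  0.037] min [ 0.587 -0.235  0.002] max [ 0.651 -0.179  0.047]
green [318 205  21  22 334] [328. 216.] med [ 0.776 -0.069  0.044] min [ 0.49  -1.123  0.005] max [ 0.811 -0.041  0.866]
red [205 192   2   5  10] [206. 194.] med [0.411 0.011 0.088] min [0.409 0.001 0.08 ] max [0.414 0.026 0.103]
red [277 249  15  17 104] [285. 256.] med [ 0.627 -0.225  0.034] min [ 0.605 -0.238  0.002] max [ 0.653 -0.16   0.041]
```

View pics/w25.png

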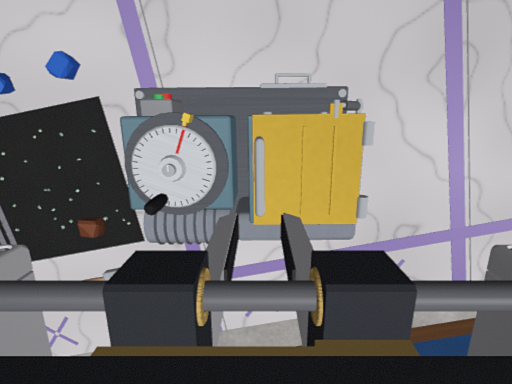

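The flap is flat (slope 0.003, bar at its original height). The red line (184,130) is within about 1° of the mark (187,118). The ironstone and jar have not moved, and no green lump is left on the mat. I'll hand the job in.

```bash
python3 -c "
from bench import robot
print(robot.close_job())"
```

```text
the job is handed in; nothing more can be done
None
```

The crusher job is finished and handed in at about 52 s of the 210 s allowed; the hand-in itself gives no verdict.

- **Gap:** I wound the handwheel anticlockwise to about 46° past the set mark with the hopper empty. I then brought the red line back to the mark clockwise and let go.
- **Ore:** I lifted the flap by its bar to its open stop and put all four green lumps into the hopper one at a time. I re-measured the remaining lumps before each pick and found none knocked aside.
- **Flap:** I held the bar all the way down at about 0.75 rad/s, so it never snapped.

Last checks:
- **Red line:** it is within about 1° of the mark, roughly 1 mm against the 6 mm allowed.
- **Slack:** I could not read the lost motion directly. I rely on the roughly 46° clockwise return against 20° of slack.
- **Flap:** it lies flat on the rim (slope 0.003) with its bar back at its original height.
- **Lumps:** just before closing, all four were in the hopper, with most of the visible heap around 90 mm below the rim. A few stray depth readings in that patch came out above the rim, and I took those to be the flap or fingers. No green lump is left on the mat.
- **Other things:** the ironstone and jar measured where they started. I never went near the hammer and brush and did not re-measure them. The arm was clear of everything, with no contact force.

One measurement disagreed: the dial's radius came out 2–3 mm under its given 62.5 mm. The clip tip measured at its given 64 mm and the line angles agreed to about 1°, so I went by those.

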